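# Empty the reject-cap canister and deburr its mouth

## Robot

A 6-joint arm with a two-finger parallel gripper is mounted at the origin on the work surface. World frame = base frame: x ahead of the robot, y to its left, z up, the work surface at z = 0. Lengths are in m, angles in degrees, forces in N, time in s.
With the tool pointing down it reaches from about 0.3 to 0.875 m from the base axis. Payload 6.4 kg.
Tool frame: the origin (TCP) lies on the centre line of the jaws, within the pads' length; the fingertips stand 11 mm ahead of it and the grasp point (between the pads) lies 8 mm behind it; x points along the fingers, z is the direction in which the jaws open and shut, and the axes are right-handed (so a half turn about x gives the same grasp; the last joint's range is limited). The gripper opens to 88 mm and grips with 3 to 60 N. Pads are 18 mm wide; open, the fingers measure 123 mm over their backs; the gripper's body (75 mm by 187 mm) begins 45 mm behind the grasp point.
Start: joints at [-11.82, 10.359, 92.074, -0, 77.567, -11.82], TCP at [0.575, 0, 0.25] pointing down, gripper open.
Joint ranges: [-171.53, 171.53], [-51.25, 118.39], [17.06, 147.69], [-65.23, 245.23], [0, 150.52], [-178.68, 178.68]. Speed limits (degrees/s): [147.25, 147.25, 172.46, 180, 180, 180].

## Interface

Orientations are given as [roll, pitch, yaw] about the fixed x, y, z axes, in that order (R = Rz(yaw) Ry(pitch) Rx(roll)).
In Python, from workcell import * gives the robot as it stands.
- The arm moves only by the tool move_arm, never from a script. Its argument "targets" is one flat list of numbers, 7 for each row, row after row: the shift along the tool's x, y, z in m, then the turn, a rotation vector about the tool's x, y, z in rad, then the opening, from 0 (shut) to 1 (fully open). A call has 1 to 5 rows; each row shifts and turns the commanded pose from where the row before left it, along the tool's axes as they then stand; what a row does not reach is not made up. A row lasts 1/8 s, in which the tool goes at most 62.5 mm and 10.7 degrees, less where a joint would pass 70% of its speed; a pose out of reach is approached as far as the arm can. A call with a gripper value outside its range is refused whole. The fingers move at their own pace and stop on an object; "newtons" is the grip in N (left out, the last holds). Time passes only in rows, so rows that do not move let the fingers close. It gives the time, the measured TCP pose, the force and the opening at its end, in the units of the state.
- state(): the state, without advancing time (a new reading comes with each control period).
- camera(name): name is "scene" or "side" or "wrist"; returns the picture (400x640x3 uint8, red, green, blue); there is no depth.
- calibration(name): a dict with "camera_matrix" (3x3 intrinsics, pixels), "dist" ([k1, k2, p1, p2, k3] as OpenCV has them; the pictures are not rectified), "pose" (4x4, takes a point from camera to world coordinates). Camera axes: x right, y down, z forward; pixel columns grow to the right and rows downward; lengths in m; the calibration is good to about 2 mm. A picture is of the moment at which its call begins: read the wrist's pose just before it. calibration takes no time and is no camera call; for the wrist camera it gives the pose at the moment of the call.
- finish_job(): hands the job in, once; it reports no verdict.
The state is a dict: "t": time; "joint_pos": joint angles; "qd": joint speeds; "joint_torque": joint torques, N m; "position": TCP position; "ee_rot": TCP orientation; "ft_force": force on the tool from outside, world axes, zero at the start; "moment": the same for the moment, N m; "finger_gap": finger opening in m.
Only numpy, scipy, OpenCV 4.12 (cv2) and the standard library are available. Lean on these libraries where they do the work, as an engineer would, in place of code of your own. Each camera call takes 0.05 s, during which the arm holds its last target.

## Task

The reject-cap canister has a sharp mouth that tears gloves: tip it right over by its pull bar so that all its caps drop into the tray, and swing it fully upright again. Then take the deburring tool, set its sprung blade lightly inside the mouth's edge on the pull-bar side and run it slowly anticlockwise (seen from above), upright and with steady light pressure, one full circle back to where it began. Finish with the tool back in its stand, upright with its collar down on the top, every cap, including those lying about on the bench, in the tray, the canister upright and the rest of the bench left as it was.

Things in the scene. Friction and masses are not known exactly. Their poses are not given: they have to be found in the camera images.
- tipper: Grey base plate (124 x 75 x 8 mm) fixed on the bench with two steel posts (112 mm high, outer faces 112 mm apart) carrying the tipping canister. Origin: on the bench straight below the hinge's middle; the hinge axis lies 100 mm above it, along the tipper's x; y points towards the pull bar (canister upright), -y towards the tray, z up.
- can (a joint): Tilt of the canister about its hinge (rad): 0 = upright against its stop, growing as the mouth swings down over the tray, to a stop at 2.4 (mouth well below level); caps slide out only when it is well past level, some only near that stop. Stiff hinge: stays where it is left; 0.5 N m of friction, so 5 to 7 N at the bar.
- bar (a point): Middle of the pull bar: round steel, 11 mm thick, parallel to the hinge axis and 95 mm from it; 60 mm free between its two 8 mm side arms. Turns with the canister: upright, it is level with the hinge on the tipper's +y side; tipping, it rises, is straight above the hinge at 1.57 rad and ends on the tray's side. Pinched from above it turns between the fingers.
- mouth (a point): Centre of the canister's open mouth, at rim level (150 mm above the bench when upright). Plain smooth aluminium canister: outside 60 mm, bore 48 mm, wall 6 mm; rim 50 mm above the hinge axis, bottom 40 mm below it, inner floor 35 mm below it.
- tray: White open tray fixed beside the tipper, 150 x 150 mm, walls 32 mm high and 4 mm thick, floor 4 mm. Origin: centre of its underside on the bench; x and y along its sides.
- deburrer: Deburring tool, upright in its stand, blade down; 160 g. Origin: centre of the underside of its steel collar (34 mm across, 5 mm thick), which rests on the stand's top; z up along the handle. Handle: black, 22 x 22 mm, 5 to 75 mm above the origin, sides along the tool's x and y. Below the collar: a sleeve, 17 mm across, down to -28 mm, and the sprung blade, down to -50 mm.
- blade (a joint): How far the blade is pushed up into the tool (m), 0 = fully out (as in the stand), at most 0.014. Spring: 0.7 N at 0 plus 0.35 N per mm (about 2.5 N at 5 mm).
- blade_tip (a point): Point of the blade, on the tool's axis, 50 mm below the tool's origin when fully out. The blade is a steel 45-degree cone, 16 mm across 8 mm above the point. Carried upright round a circle of 20 mm radius inside the mouth, its flank rides on the bore's edge with the point about 4 mm below the rim; the point sinks deeper if the circle is smaller.
- stand: Grey plastic stand of the tool, 80 x 80 mm base, 80 mm high, fixed to the bench. Origin: centre of its underside. A round 25 mm hole, with a chamfer, goes down through the middle of its 12 mm top plate; the tool's sleeve and blade hang in it and the collar rests on the top.
- edge0 (a point): Point at rim level, 20 mm from the mouth's centre (4 mm inside the bore's edge), over the pull bar (on the bar's side).
- edge1 (a point): Point at rim level, 20 mm from the mouth's centre (4 mm inside the bore's edge), one sixth of a turn on anticlockwise seen from above, starting from the bar's side.
- edge2 (a point): Point at rim level, 20 mm from the mouth's centre (4 mm inside the bore's edge), two sixths on anticlockwise seen from above, starting from the bar's side.
- edge3 (a point): Point at rim level, 20 mm from the mouth's centre (4 mm inside the bore's edge), half way round anticlockwise seen from above, starting from the bar's side.
- edge4 (a point): Point at rim level, 20 mm from the mouth's centre (4 mm inside the bore's edge), four sixths on anticlockwise seen from above, starting from the bar's side.
- edge5 (a point): Point at rim level, 20 mm from the mouth's centre (4 mm inside the bore's edge), five sixths on anticlockwise seen from above, starting from the bar's side.
- cap0: Red tube cap, a cylinder 17 mm across and 18 mm long, 12 g; starts inside the canister. Origin: its centre; z along the cylinder. May be absent.
- cap1: Red tube cap, a cylinder 17 mm across and 18 mm long, 12 g; starts inside the canister. Origin: its centre; z along the cylinder. May be absent.
- cap2: Red tube cap, a cylinder 17 mm across and 18 mm long, 12 g; starts inside the canister. Origin: its centre; z along the cylinder. May be absent.
- cap3: Red tube cap, a cylinder 17 mm across and 18 mm long, 12 g; starts inside the canister. Origin: its centre; z along the cylinder. May be absent.
- stray0: Red tube cap, a cylinder 17 mm across and 18 mm long, 12 g; starts standing on the bench, outside tray and rack. Origin: its centre; z along the cylinder. May be absent.
- stray1: Red tube cap, a cylinder 17 mm across and 18 mm long, 12 g; starts standing on the bench, outside tray and rack. Origin: its centre; z along the cylinder. May be absent.
- stray2: Red tube cap, a cylinder 17 mm across and 18 mm long, 12 g; starts standing on the bench, outside tray and rack. Origin: its centre; z along the cylinder. May be absent.
- tube_rack: Bystander, to be left alone: white rack of tubes with red caps, 94 x 115 x 82 mm. Origin: centre of its underside.
- marker: Bystander, to be left alone: black pen, 120 mm long, 15 mm thick. Origin: centre of its underside.

How it is judged (in metres and radians):
On the way, in this order (a step that is already met when the one before it is completed fails the run):
1. the canister is tipped right over, pull bar past the top, by more than 1.8 rad (value of joint can above 1.8 rad), for 0.2 s.
2. the canister stands upright again with no cap left in it (value of joint can below 0.08 rad and distance between each of cap0, cap1, cap2, cap3 and mouth above 0.1 m), for 0.2 s.
3. the blade presses lightly (0.4 to 15 N) on the inner edge of the mouth, tool upright within 0.4 rad, its tip 1 to 10 mm inside, over the pull bar (within 9 mm of site edge0) (horizontal distance between blade_tip and edge0 below 0.009 m and z of blade_tip in the frame of edge0 between -0.01 and -0.001 m and contact force between deburrer and tipper between 0.4 and 15 N and value of joint can below 0.1 rad and angle between deburrer's own z axis and vertical below 0.4 rad), for 0.2 s.
4. the blade presses lightly (0.4 to 15 N) on the inner edge of the mouth, tool upright within 0.4 rad, its tip 1 to 10 mm inside, one sixth of a turn on (within 9 mm of site edge1) (horizontal distance between blade_tip and edge1 below 0.009 m and z of blade_tip in the frame of edge1 between -0.01 and -0.001 m and contact force between deburrer and tipper between 0.4 and 15 N and value of joint can below 0.1 rad and angle between deburrer's own z axis and vertical below 0.4 rad), for 0.2 s.
5. the blade presses lightly (0.4 to 15 N) on the inner edge of the mouth, tool upright within 0.4 rad, its tip 1 to 10 mm inside, two sixths on (within 9 mm of site edge2) (horizontal distance between blade_tip and edge2 below 0.009 m and z of blade_tip in the frame of edge2 between -0.01 and -0.001 m and contact force between deburrer and tipper between 0.4 and 15 N and value of joint can below 0.1 rad and angle between deburrer's own z axis and vertical below 0.4 rad), for 0.2 s.
6. the blade presses lightly (0.4 to 15 N) on the inner edge of the mouth, tool upright within 0.4 rad, its tip 1 to 10 mm inside, half way round (within 9 mm of site edge3) (horizontal distance between blade_tip and edge3 below 0.009 m and z of blade_tip in the frame of edge3 between -0.01 and -0.001 m and contact force between deburrer and tipper between 0.4 and 15 N and value of joint can below 0.1 rad and angle between deburrer's own z axis and vertical below 0.4 rad), for 0.2 s.
7. the blade presses lightly (0.4 to 15 N) on the inner edge of the mouth, tool upright within 0.4 rad, its tip 1 to 10 mm inside, four sixths on (within 9 mm of site edge4) (horizontal distance between blade_tip and edge4 below 0.009 m and z of blade_tip in the frame of edge4 between -0.01 and -0.001 m and contact force between deburrer and tipper between 0.4 and 15 N and value of joint can below 0.1 rad and angle between deburrer's own z axis and vertical below 0.4 rad), for 0.2 s.
8. the blade presses lightly (0.4 to 15 N) on the inner edge of the mouth, tool upright within 0.4 rad, its tip 1 to 10 mm inside, five sixths on (within 9 mm of site edge5) (horizontal distance between blade_tip and edge5 below 0.009 m and z of blade_tip in the frame of edge5 between -0.01 and -0.001 m and contact force between deburrer and tipper between 0.4 and 15 N and value of joint can below 0.1 rad and angle between deburrer's own z axis and vertical below 0.4 rad), for 0.2 s.
9. the blade, still pressing on the edge, is back where the circle began, over the pull bar (all of step 3), for 0.2 s.
At the end, for the whole second after the job is handed in: The canister is upright (joint below 0.08 rad); the tool stands in its stand (origin within 6 mm of the stand's axis, collar on the top to within 3 to 4 mm, tilt below 0.08 rad); all caps present lie at rest within the tray's walls, centres less than 35 mm above the bench (value of joint can below 0.08 rad and horizontal distance between deburrer and stand below 0.006 m and height (world z) of deburrer between 0.077 and 0.084 m and angle between deburrer's own z axis and vertical below 0.08 rad and linear speed of deburrer below 0.03 m/s and x of cap0 in the frame of tray between -0.073 and 0.073 m and y of cap0 in the frame of tray between -0.073 and 0.073 m and z of cap0 in the frame of tray between 0 and 0.035 m and linear speed of each of cap0, cap1, cap2, cap3, stray0, stray1, stray2 below 0.05 m/s and x of cap1 in the frame of tray between -0.073 and 0.073 m and y of cap1 in the frame of tray between -0.073 and 0.073 m and z of cap1 in the frame of tray between 0 and 0.035 m and x of cap2 in the frame of tray between -0.073 and 0.073 m and y of cap2 in the frame of tray between -0.073 and 0.073 m and z of cap2 in the frame of tray between 0 and 0.035 m and x of cap3 in the frame of tray between -0.073 and 0.073 m and y of cap3 in the frame of tray between -0.073 and 0.073 m and z of cap3 in the frame of tray between 0 and 0.035 m and x of stray0 in the frame of tray between -0.073 and 0.073 m and y of stray0 in the frame of tray between -0.073 and 0.073 m and z of stray0 in the frame of tray between 0 and 0.035 m and x of stray1 in the frame of tray between -0.073 and 0.073 m and y of stray1 in the frame of tray between -0.073 and 0.073 m and z of stray1 in the frame of tray between 0 and 0.035 m and x of stray2 in the frame of tray between -0.073 and 0.073 m and y of stray2 in the frame of tray between -0.073 and 0.073 m and z of stray2 in the frame of tray between 0 and 0.035 m); the robot touches nothing.
It fails at once if the tool is pressed on the canister or its mount with more than 25 N (contact force between deburrer and tipper above 25 N).
It fails at once if the tube_rack is moved by more than 5 cm (distance of tube_rack from where it was at the start of the episode above 0.05 m).
It fails at once if the marker is moved by more than 5 cm (distance of marker from where it was at the start of the episode above 0.05 m).
Of cap0, cap1, cap2, cap3 only 2 to 4 are there at a start; the rules pass over those that are not, and their reading is None.
Of stray0, stray1, stray2 only 2 to 3 are there at a start; the rules pass over those that are not, and their reading is None.
At some moment in a run one of stray0, stray1, stray2 may be knocked a few centimetres aside while the robot is not near it.
It also fails if it takes over 208 s, if anything falls off the work surface, if the arm or the gripper's body presses on something with over 40 N, if the wrist force passes 120 N, or if a joint passes its speed limit or range.

## Working session

There is one attempt and no reset: what is moved stays moved. The work goes in short steps, Python scripts to look and compute and a tool call to move; the robot and the scene stay as the last step left them, time stands still between calls to the robot, and variables do not carry over. Pictures are saved under pics/ and viewed, and the job is handed in when it is done.

Besides the shell and the picture viewer there is one more tool, called after "Emit:" as name(argument=value, ...), one argument or row to a line, values as JSON. move_arm: Moves the arm, as the interface text tells. Its arguments: {"type":"object","properties":{"targets":{"type":"array"},"newtons":{"type":"number"}},"required":["targets"]}

```bash
ls; mkdir -p pics
python3 - <<'E'
from workcell import *
import cv2
print(state())
for n in ["scene","side","wrist"]:
    c=calibration(n); print(n,c["camera_matrix"],c["dist"],c["pose"])
    cv2.imwrite(f"pics/{n}0.png",camera(n)[:,:,::-1])
E
```

```text
pics
{'t': 0.0, 'joint_pos': array([-1.18220415e+01,  1.04008942e+01,  9.21313732e+01, -7.32909872e-04,
        7.75677625e+01, -1.18191832e+01]), 'qd': array([ 0.04779424, -0.0593081 ,  0.05522143,  0.08003152, -0.0128769 ,
        0.01737635]), 'joint_torque': array([-5.85923790e-04, -4.33866942e+01, -3.41848969e+01,  7.00952648e-02,
        3.87157314e-02, -1.54040990e-04]), 'position': array([5.74481162e-01, 1.02979624e-04, 2.48822321e-01]), 'ee_rot': array([168.59060884,  89.89996758, 168.58790902]), 'ft_force': array([0.10181772, 0.07499352, 0.09057003]), 'moment': array([-0.03692632,  0.07565044, -0.0474579 ]), 'finger_gap': 0.08774375166317037}
scene [[448.89218754   0.         313.79607817]
 [  0.         448.89218754 206.48580795]
 [  0.           0.           1.        ]] [-0.00218817  0.          0.          0.          0.        ] [[ 0.65297599  0.66105111 -0.36964009  1.05274718]
 [ 0.7572994  -0.5769258   0.30602981 -0.39443644]
 [-0.01095356 -0.47975833 -0.8773323   1.19159958]
 [ 0.          0.          0.          1.        ]]
side [[456.71655317   0.         315.28681469]
 [  0.         456.71655317 198.46793281]
 [  0.           0.           1.        ]] [-0.04557701  0.          0.          0.          0.        ] [[ 0.83524831 -0.32928543  0.4403764   0.10005077]
 [-0.54968346 -0.47898376  0.68441409 -0.73238435]
 [-0.01443444 -0.81372333 -0.58107313  0.73848401]
 [ 0.          0.          0.          1.        ]]
wrist [[302.01518634   0.         316.78781756]
 [  0.         302.01518634 202.21981994]
 [  0.           0.           1.        ]] [-0.00840088  0.          0.          0.          0.        ] [[ 9.99998101e-01  4.04335507e-04 -1.90639541e-03  5.75298912e-01]
 [-2.31751621e-04 -9.46624374e-01 -3.22338704e-01  8.26822000e-02]
 [-1.93497335e-03  3.22338534e-01 -9.46622483e-01  3.83869626e-01]
 [ 0.00000000e+00  0.00000000e+00  0.00000000e+00  1.00000000e+00]]
```

View pics/scene0.png

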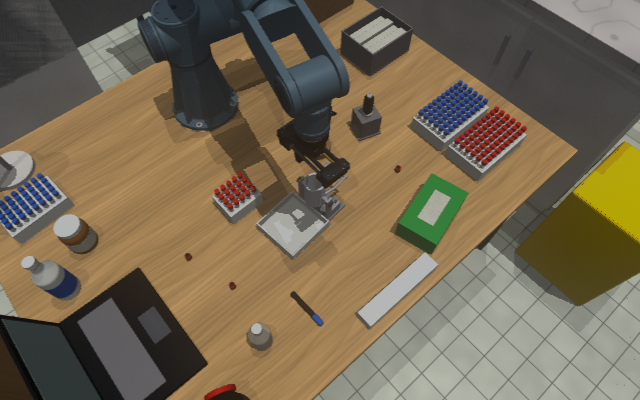

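View pics/side0.png

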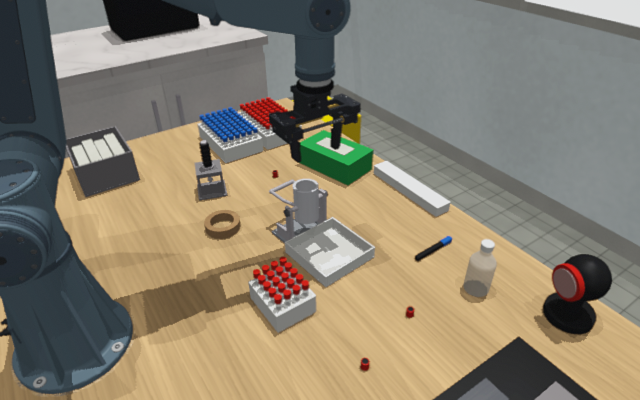

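View pics/wrist0.png

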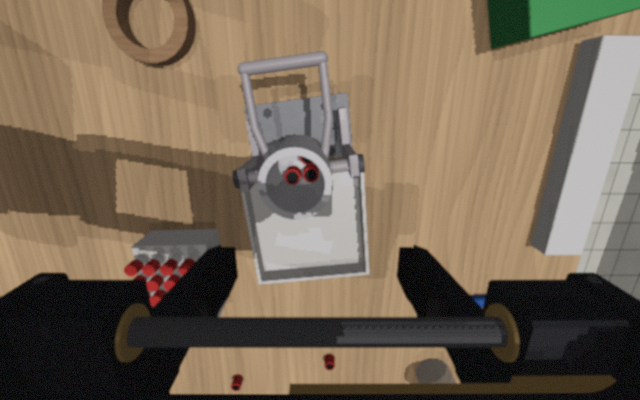

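```bash
cat > h.py <<'E'
from workcell import *
import numpy as np, cv2
from scipy.spatial.transform import Rotation as R
def ray(c,uv):
    K=c["camera_matrix"];p=cv2.undistortPoints(np.array([[uv]],float),K,np.array(c["dist"]))[0,0]
    T=np.array(c["pose"]);d=T[:3,:3]@np.array([p[0],p[1],1]);return T[:3,3],d
def onz(c,uv,z):
    o,d=ray(c,uv);return o+d*(z-o[2])/d[2]
def proj(c,P):
    T=np.linalg.inv(np.array(c["pose"]));P=np.atleast_2d(P).astype(float)
    rv=cv2.Rodrigues(T[:3,:3])[0]
    return cv2.projectPoints(P,rv,T[:3,3],c["camera_matrix"],np.array(c["dist"]))[0][:,0]
def tri(l):
    A=np.zeros((3,3));b=np.zeros(3)
    for c,uv in l:
        o,d=ray(c,uv);d=d/np.linalg.norm(d);M=np.eye(3)-np.outer(d,d);A+=M;b+=M@o
    return np.linalg.solve(A,b)
def crop(im,name,x0,y0,x1,y1,s):
    c=im[y0:y1,x0:x1];c=cv2.resize(c,None,fx=s,fy=s,interpolation=cv2.INTER_CUBIC);cv2.imwrite("pics/"+name+".png",c[:,:,::-1])
def red(im):
    h=cv2.cvtColor(im,cv2.COLOR_RGB2HSV);m=((h[...,0]<8)|(h[...,0]>172))&(h[...,1]>150)&(h[...,2]>50)
    return m.astype(np.uint8)
def blobs(m,amin=4):
    n,l,s,c=cv2.connectedComponentsWithStats(m);return [(c[i].round(1),s[i][:5]) for i in range(1,n) if s[i][4]>=amin]
def tcp():
    s=state();return s["t"],np.round(s["position"],4),R.from_euler("xyz",s["ee_rot"],degrees=True).as_matrix().round(3),np.round(s["ft_force"],2),s["finger_gap"]
E
python3 - <<'E'
import cv2;from h import *
w=cv2.imread("pics/wrist0.png")[:,:,::-1];s=cv2.imread("pics/scene0.png")[:,:,::-1];d=cv2.imread("pics/side0.png")[:,:,::-1]
crop(w,"w0c",200,30,400,300,3 if 0 else 2.2)
crop(s,"s0c",330,80,430,180,6)
crop(d,"d0c",170,120,270,220,6)
for im,n in((s,"scene"),(d,"side")):
    for b in blobs(red(im)):
        print(n,b)
E
```

```text
scene (array([476.7, 124.5]), array([456, 106,  43,  38, 223], dtype=int32))
scene (array([482.1, 128.5]), array([461, 110,  44,  38, 227], dtype=int32))
scene (array([487.6, 132.4]), array([466, 114,  44,  39, 233], dtype=int32))
scene (array([493.1, 136.6]), array([472, 118,  44,  39, 232], dtype=int32))
scene (array([498.3, 141. ]), array([477, 122,  44,  39, 238], dtype=int32))
scene (array([504.1, 145. ]), array([482, 126,  45,  39, 240], dtype=int32))
scene (array([398.2, 168.2]), array([396, 167,   5,   3,   8], dtype=int32))
scene (array([246. , 181.2]), array([237, 172,  19,  20, 102], dtype=int32))
scene (array([240.6, 185.6]), array([232, 176,  18,  20, 101], dtype=int32))
scene (array([234.9, 189.9]), array([226, 180,  18,  21, 101], dtype=int32))
scene (array([229.3, 194.3]), array([220, 185,  19,  20, 102], dtype=int32))
scene (array([223.3, 198.6]), array([215, 189,  18,  20, 100], dtype=int32))
scene (array([187.9, 256.1]), array([185, 253,   6,   7,  18], dtype=int32))
scene (array([232.4, 285.2]), array([229, 282,   7,   6,  17], dtype=int32))
scene (array([219.8, 391. ]), array([205, 384,  31,  16, 200], dtype=int32))
side (array([262.5, 110. ]), array([240,  97,  48,  32, 663], dtype=int32))
side (array([292., 117.]), array([290, 116,   5,   3,  11], dtype=int32))
side (array([274.8, 174.2]), array([273, 171,   5,   7,  26], dtype=int32))
side (array([284.8, 276.6]), array([262, 257,  47,  42, 826], dtype=int32))
side (array([573.5, 281.4]), array([553, 263,  32,  39, 426], dtype=int32))
side (array([267.1, 286. ]), array([253, 269,  29,  35, 278], dtype=int32))
side (array([409.5, 312.8]), array([406, 307,   8,  11,  54], dtype=int32))
side (array([364.4, 365.1]), array([361, 358,   8,  13,  65], dtype=int32))
```

View pics/w0c.png

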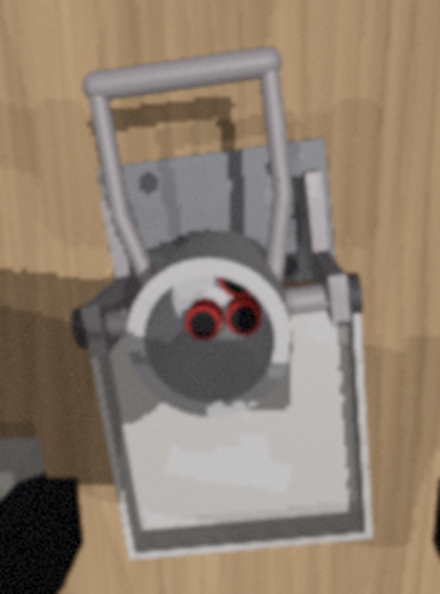

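View pics/s0c.png

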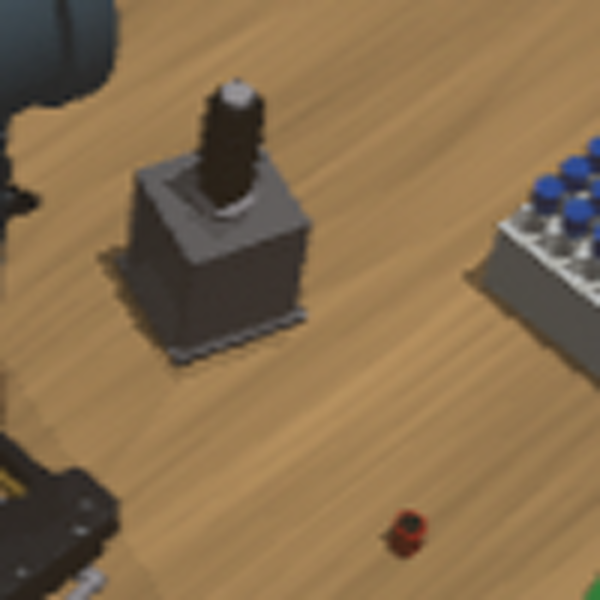

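View pics/d0c.png

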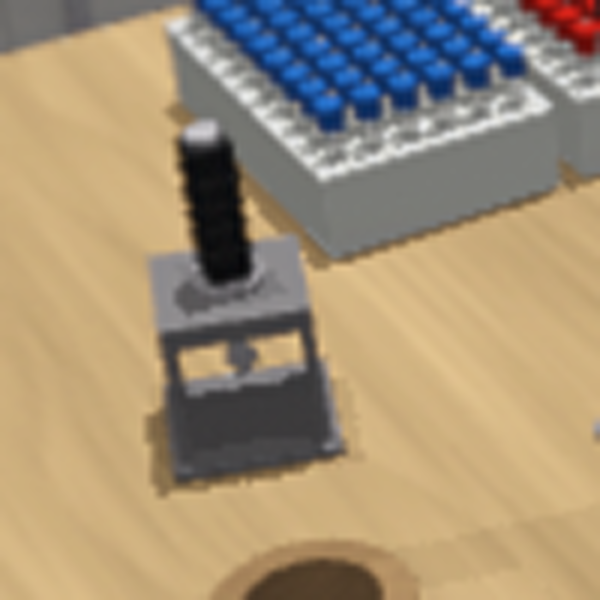

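Run:
```python
from h import *
w=calibration("wrist");s=calibration("scene");d=calibration("side")
q=lambda u,v:(u/2.2+200,v/2.2+30)
a=onz(w,q(92,82),.1);b=onz(w,q(273,58),.1);print("bar",a,b,(a+b)/2,np.linalg.norm(a-b),np.degrees(np.arctan2(*(b-a)[1::-1])))
l=onz(w,q(85,327),.1);r=onz(w,q(352,293),.1);print("hinge",l,r,(l+r)/2,np.linalg.norm(l-r),np.degrees(np.arctan2(*(r-l)[1::-1])))
print("mouth",onz(w,q(210,332),.15))
t1=onz(w,q(130,557),.032);t2=onz(w,q(371,537),.032);print("tray",t1,t2,np.linalg.norm(t1-t2),np.degrees(np.arctan2(*(t2-t1)[1::-1])))
qs=lambda u,v:(u/6+330,v/6+80); qd=lambda u,v:(u/6+170,v/6+120)
print("tooltop",tri([(s,qs(238,93)),(d,qd(202,133))]))
print("stand top corners")
for uv in [(137,175),(310,228),(193,262),(260,155)]: print(onz(s,qs(*uv),.08))
for uv in [(150,258),(297,238),(314,310),(160,330)]: print(onz(d,qd(*uv),.08))
for x,y in [((397.5,168.5),(274.8,174.2)),((187.9,256.5),(364.4,364.5)),((232.4,285.5),(409.5,312.5))]:
  print("stray",onz(s,x,.009),onz(d,y,.009),tri([(s,x),(d,y)]))
print("handle side: ")
for z in(.085,.155):print(proj(s,[.6,.3,z]))
```

```text
bar [0.51007688 0.10912461 0.1       ] [0.58110161 0.11761599 0.1       ] [0.54558925 0.1133703  0.1       ] 0.07153052155339053 6.817647657270763
hinge [0.49913828 0.01006507 0.1       ] [0.61595591 0.02521373 0.1       ] [0.5575471 0.0176394 0.1      ] 0.11779575579930754 7.388759359271413
mouth [0.55787146 0.02097873 0.15      ]
tray [ 0.49640192 -0.15326589  0.032     ] [ 0.64418086 -0.13893964  0.032     ] 0.1484717368486908 5.537166218792532
tooltop [0.4378483  0.34461286 0.15514221]
stand top corners
[0.39781394 0.31908227 0.08      ]
[0.48416357 0.36271116 0.08      ]
[0.46001049 0.30080424 0.08      ]
[0.43111918 0.3779599  0.08      ]
[0.41438679 0.37867828 0.08      ]
[0.47906909 0.35583519 0.08      ]
[0.45941239 0.29168207 0.08      ]
[0.39489652 0.31596058 0.08      ]
stray [0.62439513 0.30499341 0.009     ] [0.6218779  0.29906555 0.009     ] [0.62412144 0.30565158 0.00569288]
stray [ 0.44196795 -0.35708227  0.009     ] [ 0.43999786 -0.35985085  0.009     ] [ 0.44101037 -0.35768904  0.00630405]
stray [ 0.59478633 -0.31172735  0.009     ] [ 0.59138633 -0.31563775  0.009     ] [ 0.59377054 -0.31236218  0.00505871]
handle side: 
[[394.34016608 150.31834219]]
[[397.90755663 135.95360814]]
```

Run:
```python
from h import *
import workcell
print([n for n in dir(workcell) if n[0]!='_'])
print(tcp())
```

```text
['MotionError', 'calibration', 'camera', 'finish_job', 'state']
(0.15, array([5.746e-01, 1.000e-04, 2.490e-01]), array([[-0.001,  0.   ,  1.   ],
       [ 0.   ,  1.   , -0.   ],
       [-1.   ,  0.   , -0.001]]), array([ 0.06,  0.5 , -0.41]), 0.08795797598415976)
```

```bash
cat >> h.py <<'E'
def plan(P,Rt,n,op,P0=None,R0=None):
    s=state()
    p0=np.array(s["position"]) if P0 is None else np.array(P0);r0=R.from_euler("xyz",s["ee_rot"],degrees=True).as_matrix() if R0 is None else R0
    rv=R.from_matrix(r0.T@Rt).as_rotvec();dp=(np.array(P)-p0)/n;rr=r0.copy();out=[]
    for i in range(n):
        out.append(list(np.round(rr.T@dp,4))+list(np.round(rv/n,4))+[op]);rr=rr@R.from_rotvec(rv/n).as_matrix()
    print("max shift",np.abs(dp).max(),"turn deg",np.degrees(np.linalg.norm(rv))/n)
    for i in range(0,n,5): print([float(x) for r in out[i:i+5] for x in r])
def down(yaw,tilt=0,ax=0):
    # yaw (deg): world angle of tool y; x down; tilt (deg) about tool y
    a=np.radians(yaw);y=np.array([np.cos(a),np.sin(a),0]);x=np.array([0,0,-1.]);z=np.cross(x,y)
    M=np.stack([x,y,z],1);return M@R.from_rotvec([0,np.radians(tilt),0]).as_matrix()
BAR=np.array([.5456,.1134,.1])
E
python3 - <<'E'
from h import *
Rt=down(7,-30);print(Rt.round(3))
plan(BAR-0.08*Rt[:,0],Rt,10,0.5)
E
```

```text
[[ 0.061  0.993  0.106]
 [-0.496  0.122 -0.86 ]
 [-0.866  0.     0.5  ]]
max shift 0.015300940063438961 turn deg 8.734603671887625
[0.008, 0.0153, -0.0034, 0.1413, -0.0429, -0.0378, 0.5, 0.0072, 0.0149, -0.0058, 0.1413, -0.0429, -0.0378, 0.5, 0.0064, 0.0142, -0.0082, 0.1413, -0.0429, -0.0378, 0.5, 0.0054, 0.0131, -0.0104, 0.1413, -0.0429, -0.0378, 0.5, 0.0045, 0.0117, -0.0124, 0.1413, -0.0429, -0.0378, 0.5]
[0.0035, 0.01, -0.0141, 0.1413, -0.0429, -0.0378, 0.5, 0.0025, 0.008, -0.0155, 0.1413, -0.0429, -0.0378, 0.5, 0.0016, 0.0058, -0.0165, 0.1413, -0.0429, -0.0378, 0.5, 0.0007, 0.0035, -0.0172, 0.1413, -0.0429, -0.0378, 0.5, -0.0001, 0.001, -0.0176, 0.1413, -0.0429, -0.0378, 0.5]
```

Emit:
move_arm(
  targets=[0.008,0.0155,-0.0035,0.141,-0.043,-0.038,0.5,0.007,0.015,-0.006,0.141,-0.043,-0.038,0.5,0.0065,0.014,-0.008,0.141,-0.043,-0.038,0.5,0.0055,0.013,-0.0105,0.141,-0.043,-0.038,0.5,0.0045,0.0115,-0.0125,0.141,-0.043,-0.038,0.5],
)

```text
t: 0.78
position: [0.5572, 0.0768, 0.2094]
ee_rot: [-21.0, 73.8, -61.9]
ft_force: [0.4, -0.1, -0.5]
finger_gap: 0.0441
```

Emit:
move_arm(
  targets=[0.0035,0.01,-0.014,0.141,-0.043,-0.038,0.5,0.0025,0.008,-0.0155,0.141,-0.043,-0.038,0.5,0.0015,0.006,-0.0165,0.141,-0.043,-0.038,0.5,0.0005,0.0035,-0.017,0.141,-0.043,-0.038,0.5,0,0.001,-0.0175,0.141,-0.043,-0.038,0.5],
)

```text
t: 1.4
position: [0.5405, 0.1533, 0.1695]
ee_rot: [0.1, 59.8, -83.0]
ft_force: [0.5, -0.5, -0.0]
finger_gap: 0.0441
```

Run:
```python
from h import *
print(tcp()); w=camera("wrist"); crop(w,"w1",0,0,640,400,1.25);s=camera("side");crop(s,"d1",220,80,420,260,4)
Rt=down(7,-30)
plan(BAR-0.08*Rt[:,0],Rt,1,0.5)
plan(BAR+0.008*Rt[:,0],Rt,5,0.5)
```

```text
(1.4, array([0.5405, 0.1533, 0.1695]), array([[ 0.061,  0.993,  0.103],
       [-0.5  ,  0.12 , -0.858],
       [-0.864,  0.001,  0.504]]), array([ 0.5 , -0.46, -0.  ]), 0.04413839155953278)
max shift 0.0012840697602078954 turn deg 0.3187956034203488
[-0.0005, 0.0006, 0.0017, 0.0046, 0.003, 0.001, 0.5]
max shift 0.014985233154564542 turn deg 0.06375912068406976
[0.0175, 0.0001, 0.0003, 0.0009, 0.0006, 0.0002, 0.5, 0.0175, 0.0001, 0.0003, 0.0009, 0.0006, 0.0002, 0.5, 0.0175, 0.0001, 0.0003, 0.0009, 0.0006, 0.0002, 0.5, 0.0175, 0.0001, 0.0003, 0.0009, 0.0006, 0.0002, 0.5, 0.0175, 0.0001, 0.0003, 0.0009, 0.0006, 0.0002, 0.5]
```

View pics/w1.png

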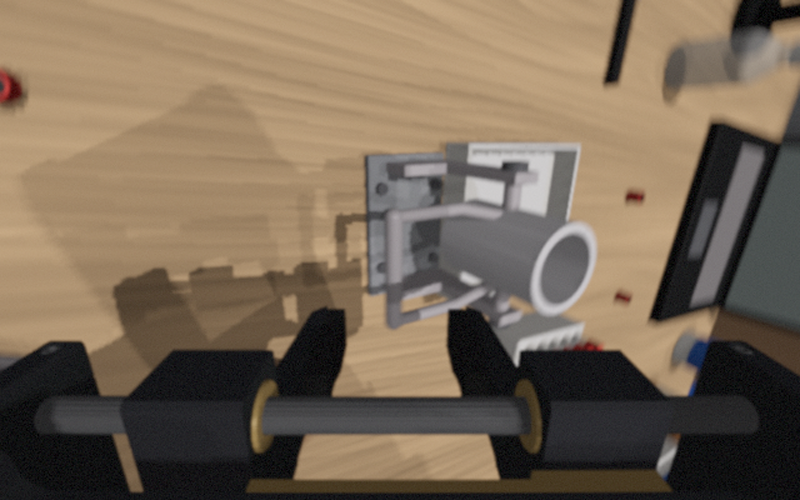

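View pics/d1.png

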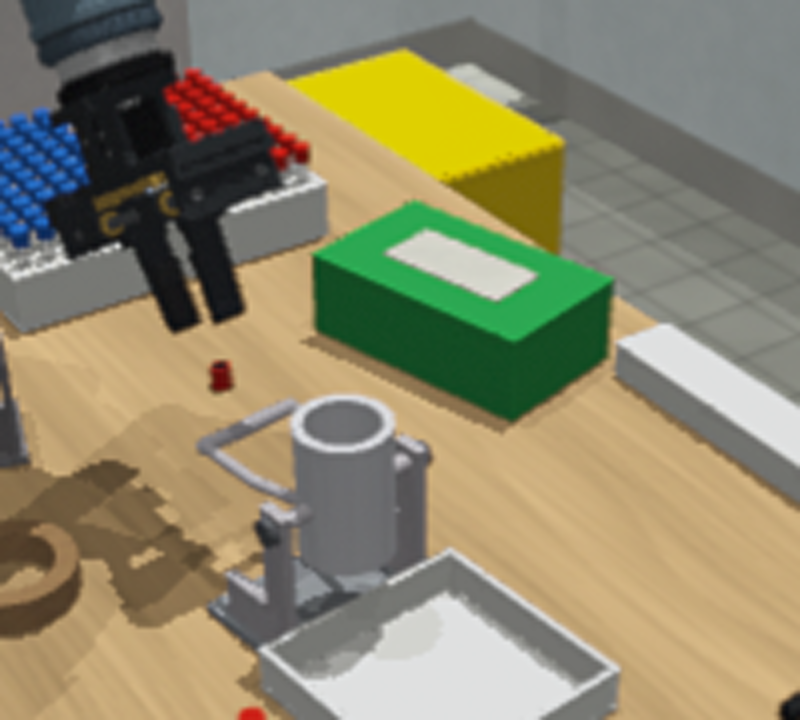

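Run:
```python
from h import *
w=calibration("wrist");print(proj(w,BAR)*1.25)
a=onz(w,(394/1.25,213/1.25),.1);b=onz(w,(396/1.25,325/1.25),.1);print(a,b,(a+b)/2,a-b)
d=calibration("side");print((proj(d,BAR)-[220,80])*4)
```

```text
[[396.04614877 269.78377052]]
[0.58049312 0.1192525  0.1       ] [0.50793071 0.10859865 0.1       ] [0.54421192 0.11392558 0.1       ] [0.07256241 0.01065385 0.        ]
[[247.99959194 422.4306079 ]]
```

Emit:
move_arm(
  targets=[0.0175,0,0.001,0.0045,0.003,0,0.5,0.0175,0,0.0005,0,0,0,0.5,0.0175,0,0,0,0,0,0.5,0.0175,0,0,0,0,0,0.5,0.0175,0,0,0,0,0,0.5],
)

```text
t: 2.12
position: [0.5464, 0.107, 0.0938]
ee_rot: [0.2, 60.0, -82.9]
ft_force: [-0.3, -0.4, 0.3]
finger_gap: 0.0441
```

Emit:
move_arm(
  targets=[0,0,0,0,0,0,0.1,0,0,0,0,0,0,0.08,0,0,0,0,0,0,0.05],
  newtons=30,
)

```text
t: 2.5
position: [0.547, 0.1085, 0.0956]
ee_rot: [0.4, 60.0, -82.7]
ft_force: [0.3, 0.2, -0.4]
finger_gap: 0.0159
```

Run:
```python
from h import *
print(tcp()); w=camera("wrist"); crop(w,"w2",0,0,640,400,1.25);s=camera("side");crop(s,"d2",220,80,420,260,4)
```

```text
(2.5, array([0.547 , 0.1085, 0.0956]), array([[ 0.063,  0.993,  0.103],
       [-0.495,  0.121, -0.86 ],
       [-0.866,  0.003,  0.499]]), array([ 0.33,  0.21, -0.45]), 0.015868438434829848)
```

View pics/d2.png

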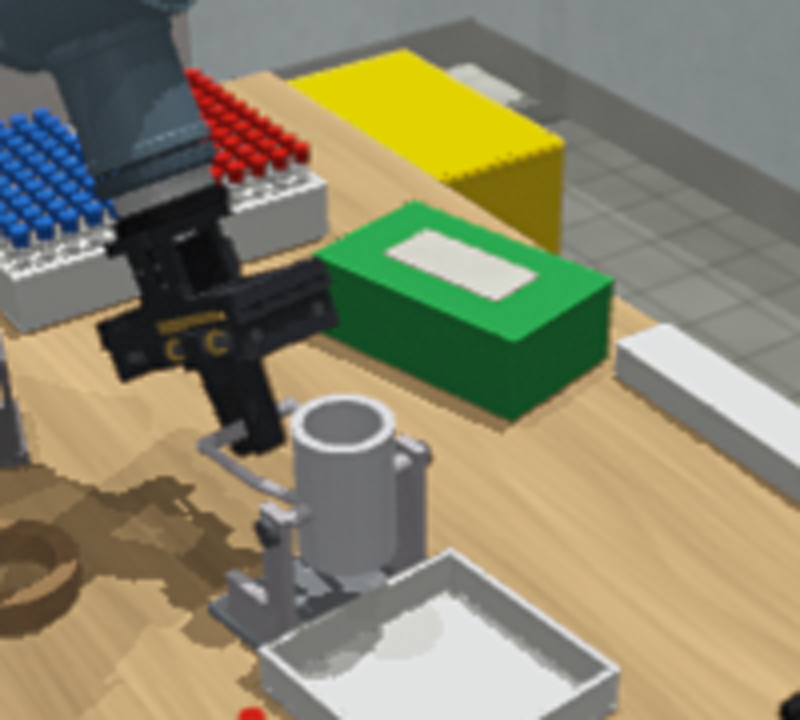

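Emit:
move_arm(
  targets=[0,0,0,0,0,0,0.0,0,0,0,0,0,0,0.0,0,0,0,0,0,0,0],
)

```text
t: 2.98
position: [0.5467, 0.1106, 0.0946]
ee_rot: [0.5, 60.3, -82.6]
ft_force: [1.5, 9.4, -3.8]
finger_gap: 0.0093
```

Run:
```python
from h import *
w=camera("wrist"); crop(w,"w3",200,80,440,320,3);s=camera("side");crop(s,"d3",240,140,320,210,9)
print(tcp())
```

```text
(3.075, array([0.5467, 0.1106, 0.0946]), array([[ 0.064,  0.992,  0.104],
       [-0.492,  0.122, -0.862],
       [-0.868,  0.004,  0.496]]), array([ 1.1 ,  8.45, -4.93]), 0.00925518133687654)
```

View pics/d3.png

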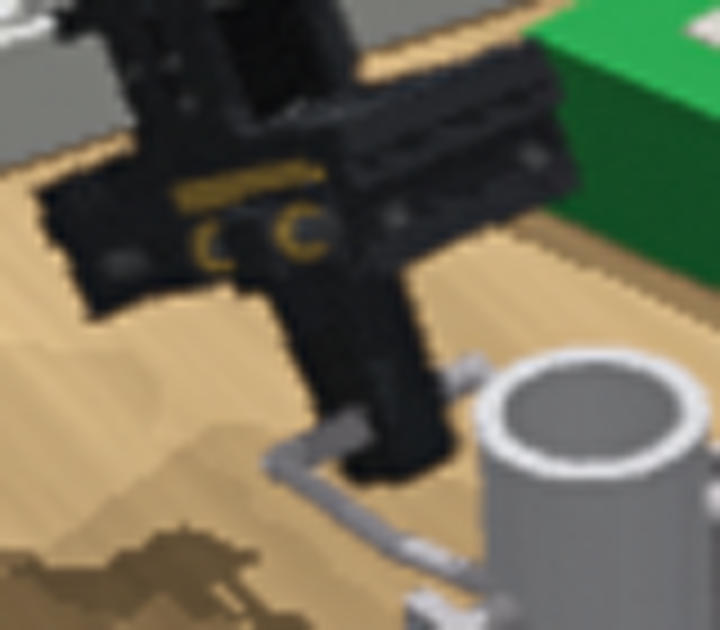

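View pics/w3.png

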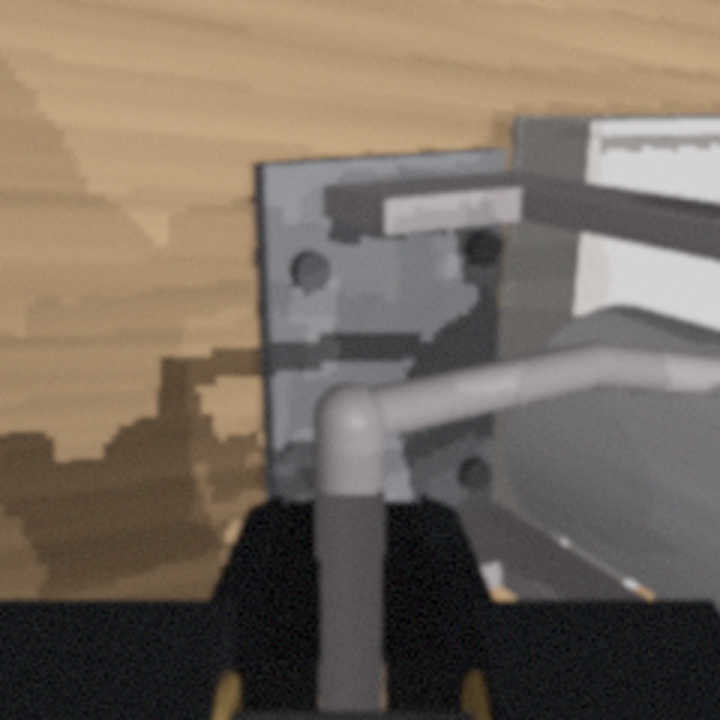

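```bash
cat >> h.py <<'E'
H=np.array([.5578,.0202,.1]);TY=np.array([-.1219,.9925,0])
def path(poses,op):
    out=[]
    for (p,r),(p2,r2) in zip(poses,poses[1:]):
        out.append(list(np.round(r.T@(p2-p),4))+list(np.round(R.from_matrix(r.T@r2).as_rotvec(),3))+[op])
    for i in range(0,len(out),5): print([float(x)+0 for r in out[i:i+5] for x in r])
def tip(th,tilt):
    r=down(7,tilt);return H+.095*(np.cos(th)*TY+np.sin(th)*np.array([0,0,1]))+.008*r[:,0],r
E
python3 - <<'E'
from h import *
ths=np.linspace(0,2.4,21);tl=-30+30*ths/2.4
path([tip(a,b) for a,b in zip(ths,tl)],0)
print(tip(0,-30)[0],tip(1.2,-15)[0],tip(2.4,0)[0])
E
```

```text
[-0.0095, 0.0, 0.0061, 0.0, 0.026, 0.0, 0.0, -0.0089, 0.0, 0.0069, 0.0, 0.026, 0.0, 0.0, -0.0082, 0.0, 0.0077, 0.0, 0.026, 0.0, 0.0, -0.0074, 0.0, 0.0085, 0.0, 0.026, 0.0, 0.0, -0.0065, 0.0, 0.0091, 0.0, 0.026, 0.0, 0.0]
[-0.0056, 0.0, 0.0097, 0.0, 0.026, 0.0, 0.0, -0.0047, 0.0, 0.0102, 0.0, 0.026, 0.0, 0.0, -0.0037, 0.0, 0.0106, 0.0, 0.026, 0.0, 0.0, -0.0027, 0.0, 0.0109, 0.0, 0.026, 0.0, 0.0, -0.0016, 0.0, 0.0111, 0.0, 0.026, 0.0, 0.0]
[-0.0006, 0.0, 0.0112, 0.0, 0.026, 0.0, 0.0, 0.0005, 0.0, 0.0112, 0.0, 0.026, 0.0, 0.0, 0.0016, 0.0, 0.0111, 0.0, 0.026, 0.0, 0.0, 0.0026, 0.0, 0.0109, 0.0, 0.026, 0.0, 0.0, 0.0036, 0.0, 0.0106, 0.0, 0.026, 0.0, 0.0]
[0.0046, 0.0, 0.0102, 0.0, 0.026, 0.0, 0.0, 0.0056, 0.0, 0.0097, 0.0, 0.026, 0.0, 0.0, 0.0065, 0.0, 0.0091, 0.0, 0.026, 0.0, 0.0, 0.0074, 0.0, 0.0085, 0.0, 0.026, 0.0, 0.0, 0.0081, 0.0, 0.0078, 0.0, 0.026, 0.0, 0.0]
[0.54670698 0.11051732 0.0930718 ] [0.55385605 0.05231069 0.18081631] [ 0.56633939 -0.04932701  0.156169  ]
```

Emit:
move_arm(
  targets=[-0.0095,0,0.006,0,0.026,0,0,-0.009,0,0.007,0,0.026,0,0,-0.008,0,0.0075,0,0.026,0,0,-0.0075,0,0.0085,0,0.026,0,0,-0.0065,0,0.009,0,0.026,0,0],
)

```text
t: 3.7
position: [0.5482, 0.0945, 0.1477]
ee_rot: [0.5, 67.7, -82.6]
ft_force: [2.1, 4.1, -6.8]
finger_gap: 0.009
```

Run:
```python
from h import *
print(tcp(),tip(.6,-22.5)[0])
```

```text
(3.7, array([0.5482, 0.0945, 0.1477]), array([[ 0.049,  0.993,  0.112],
       [-0.376,  0.122, -0.918],
       [-0.925,  0.003,  0.379]]), array([ 2.09,  4.14, -6.79]), 0.00895881744790016) [0.5486153  0.09498018 0.14625   ]
```

Following the arc well. Continue.

Emit:
move_arm(
  targets=[-0.0055,0,0.0095,0,0.026,0,0,-0.0045,0,0.01,0,0.026,0,0,-0.004,0,0.0105,0,0.026,0,0,-0.003,0,0.011,0,0.026,0,0,-0.0015,0,0.011,0,0.026,0,0],
)

```text
t: 4.32
position: [0.5529, 0.0521, 0.1819]
ee_rot: [0.5, 75.2, -82.6]
ft_force: [2.5, 4.8, -9.2]
finger_gap: 0.009
```

Emit:
move_arm(
  targets=[-0.0005,0,0.011,0,0.026,0,0,0.0005,0,0.011,0,0.026,0,0,0.0015,0,0.011,0,0.026,0,0,0.0025,0,0.011,0,0.026,0,0,0.0035,0,0.0105,0,0.026,0,0],
)

```text
t: 4.95
position: [0.5594, -0.0012, 0.1859]
ee_rot: [0.8, 82.7, -82.2]
ft_force: [2.5, 11.2, -10.3]
finger_gap: 0.0098
```

Run:
```python
from h import *
print(tcp(),tip(1.8,-7.5)[0])
s=camera("side");crop(s,"d4",220,80,420,260,4)
```

```text
(4.95, array([ 0.5594, -0.0012,  0.1859]), array([[ 0.017,  0.993,  0.12 ],
       [-0.126,  0.122, -0.985],
       [-0.992,  0.002,  0.127]]), array([  2.49,  11.21, -10.27]), 0.009754970679392475) [ 0.56055837 -0.00225874  0.18458397]
```

View pics/d4.png

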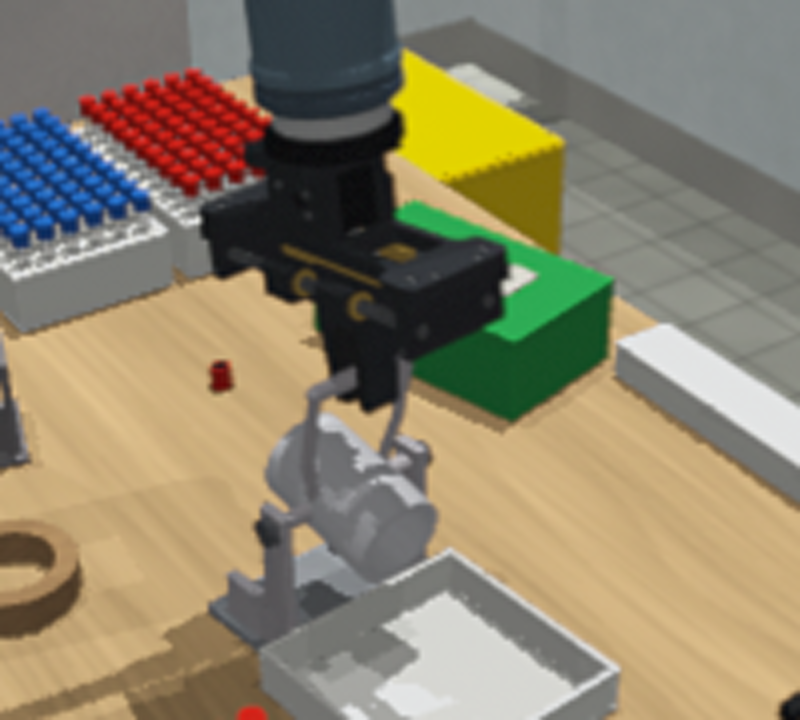

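Emit:
move_arm(
  targets=[0.005,0,0.0105,0,0.026,0,0,0.006,0,0.0095,0,0.026,0,0,0.007,0,0.009,0,0.026,0,0,0.0075,0,0.0085,0,0.026,0,0,0.0085,0,0.008,0,0.026,0,0],
)

```text
t: 5.62
position: [0.5653, -0.0484, 0.1565]
ee_rot: [142.5, 89.8, 59.5]
ft_force: [0.1, 12.0, 0.0]
finger_gap: 0.0092
```

Run:
```python
from h import *
print(tcp(),tip(2.4,0)[0],tip(2.5,0)[0])
s=camera("side");crop(s,"d5",220,80,420,260,4)
```

```text
(5.625, array([ 0.5653, -0.0484,  0.1565]), array([[ 0.002,  0.993,  0.122],
       [ 0.003,  0.122, -0.993],
       [-1.   ,  0.002, -0.002]]), array([ 0.1 , 12.03,  0.04]), 0.009203940084010931) [ 0.56633939 -0.04932701  0.156169  ] [ 0.56707764 -0.05533783  0.14885485]
```

View pics/d5.png

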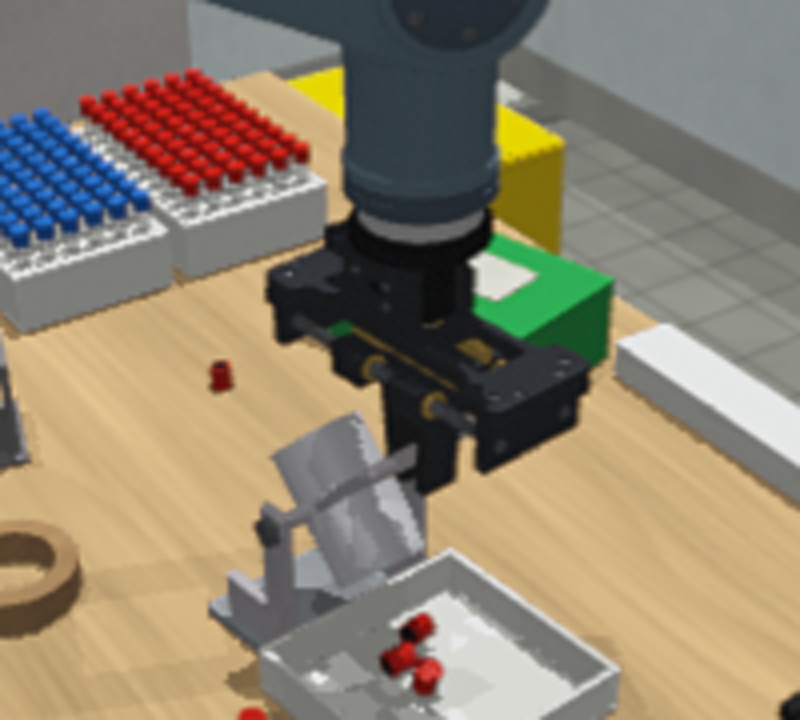

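Emit:
move_arm(
  targets=[0.003,0,0.003,0,0,0,0,0,0,0,0,0,0,0,0,0,0,0,0,0,0,-0.006,0,-0.006,0,0,0,0,0.006,0,0.006,0,0,0,0],
)

```text
t: 6.3
position: [0.5656, -0.0504, 0.154]
ee_rot: [140.6, 89.8, 57.6]
ft_force: [-8.9, 33.8, 31.2]
finger_gap: 0.0092
```

Emit:
move_arm(
  targets=[0,0,0,0,0,0,0,-0.006,0,-0.006,0,0,0,0,0.006,0,0.006,0,0,0,0,0,0,0,0,0,0,0,0,0,0,0,0,0,0],
)

```text
t: 6.92
position: [0.5655, -0.0501, 0.1535]
ee_rot: [152.3, 89.8, 69.3]
ft_force: [-1.1, 14.1, 0.4]
finger_gap: 0.0091
```

Run:
```python
from h import *
print(tcp())
s=camera("side");crop(s,"d6",250,150,390,290,5);
ths=np.linspace(2.4,-0.02,21);tl=-30+30*np.clip(ths,0,3)/2.4
path([tip(a,b) for a,b in zip(ths,tl)],0)
```

```text
(6.925, array([ 0.5655, -0.0501,  0.1535]), array([[ 0.001,  0.993,  0.122],
       [ 0.003,  0.122, -0.993],
       [-1.   ,  0.002, -0.003]]), array([-1.12, 14.13,  0.4 ]), 0.009081486543197738)
[-0.008, 0.0, -0.008, 0.0, -0.026, 0.0, 0.0, -0.0072, 0.0, -0.0088, 0.0, -0.026, 0.0, 0.0, -0.0063, 0.0, -0.0094, 0.0, -0.026, 0.0, 0.0, -0.0054, 0.0, -0.01, 0.0, -0.026, 0.0, 0.0, -0.0044, 0.0, -0.0104, 0.0, -0.026, 0.0, 0.0]
[-0.0034, 0.0, -0.0108, 0.0, -0.026, 0.0, 0.0, -0.0023, 0.0, -0.011, 0.0, -0.026, 0.0, 0.0, -0.0012, 0.0, -0.0112, 0.0, -0.026, 0.0, 0.0, -0.0001, 0.0, -0.0113, 0.0, -0.026, 0.0, 0.0, 0.0009, 0.0, -0.0112, 0.0, -0.026, 0.0, 0.0]
[0.002, 0.0, -0.0111, 0.0, -0.026, 0.0, 0.0, 0.0031, 0.0, -0.0109, 0.0, -0.026, 0.0, 0.0, 0.0041, 0.0, -0.0105, 0.0, -0.026, 0.0, 0.0, 0.0051, 0.0, -0.0101, 0.0, -0.026, 0.0, 0.0, 0.0061, 0.0, -0.0095, 0.0, -0.026, 0.0, 0.0]
[0.007, 0.0, -0.0089, 0.0, -0.026, 0.0, 0.0, 0.0078, 0.0, -0.0082, 0.0, -0.026, 0.0, 0.0, 0.0085, 0.0, -0.0075, 0.0, -0.026, 0.0, 0.0, 0.0092, 0.0, -0.0066, 0.0, -0.026, 0.0, 0.0, 0.0098, 0.0, -0.0058, 0.0, -0.022, 0.0, 0.0]
```

View pics/d6.png

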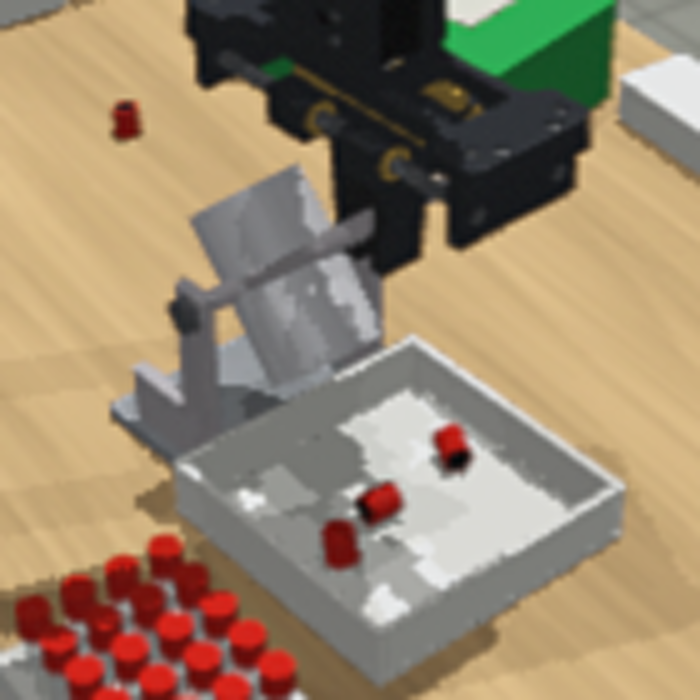

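Emit:
move_arm(
  targets=[-0.008,0,-0.008,0,-0.026,0,0,-0.007,0,-0.009,0,-0.026,0,0,-0.0065,0,-0.0095,0,-0.026,0,0,-0.0055,0,-0.01,0,-0.026,0,0,-0.0045,0,-0.0105,0,-0.026,0,0],
)

```text
t: 7.6
position: [0.5596, -0.0061, 0.1807]
ee_rot: [0.2, 82.3, -82.9]
ft_force: [4.3, -4.8, -15.2]
finger_gap: 0.0086
```

Emit:
move_arm(
  targets=[-0.0035,0,-0.011,0,-0.026,0,0,-0.0025,0,-0.011,0,-0.026,0,0,-0.001,0,-0.011,0,-0.026,0,0,0,0,-0.0115,0,-0.026,0,0,0.001,0,-0.011,0,-0.026,0,0],
)

```text
t: 8.22
position: [0.5528, 0.0472, 0.1777]
ee_rot: [-0.1, 74.7, -83.2]
ft_force: [0.7, -9.9, -6.6]
finger_gap: 0.0083
```

Run:
```python
from h import *
print(tcp(),tip(1.19,-15.1)[0])
th=np.linspace(1.19,0,11)
r=state();p=np.array(r["position"])
a=[(.095*np.array([np.cos(t)])) for t in th]
# angle estimate from measured pose
Rm=R.from_euler("xyz",r["ee_rot"],degrees=True).as_matrix();b=p-.008*Rm[:,0]-H
print("theta",np.arctan2(b[2],b@TY),np.linalg.norm([b[2],b@TY]))
```

```text
(8.225, array([0.5528, 0.0472, 0.1777]), array([[ 0.031,  0.993,  0.116],
       [-0.263,  0.121, -0.957],
       [-0.964, -0.   ,  0.264]]), array([ 0.67, -9.91, -6.55]), 0.008267474556153391) [0.55374997 0.05317438 0.18047127]
theta 1.238351881494805 0.0903674102279526
```

Emit:
move_arm(
  targets=[0.002,0,-0.011,0,-0.026,0,0,0.003,0,-0.011,0,-0.026,0,0,0.004,0,-0.0105,0,-0.026,0,0,0.005,0,-0.01,0,-0.026,0,0,0.006,0,-0.0095,0,-0.026,0,0],
)

```text
t: 8.85
position: [0.5475, 0.0893, 0.1434]
ee_rot: [-0.2, 67.2, -83.3]
ft_force: [-2.3, -14.4, -0.2]
finger_gap: 0.0076
```

Run:
```python
from h import *
print(tcp(),tip(.585,-22.7)[0])
r=state();p=np.array(r["position"])
Rm=R.from_euler("xyz",r["ee_rot"],degrees=True).as_matrix();b=p-.008*Rm[:,0]-H
print("theta",np.arctan2(b[2],b@TY),np.linalg.norm([b[2],b@TY]))
s=camera("side");crop(s,"d7",240,100,360,220,5);
```

```text
(8.85, array([0.5475, 0.0893, 0.1434]), array([[ 0.045,  0.993,  0.111],
       [-0.386,  0.12 , -0.915],
       [-0.922, -0.001,  0.388]]), array([ -2.3 , -14.44,  -0.22]), 0.007613049706627485) [0.54852144 0.09574439 0.14507864]
theta 0.6085239317509771 0.08887917265484341
```

View pics/d7.png

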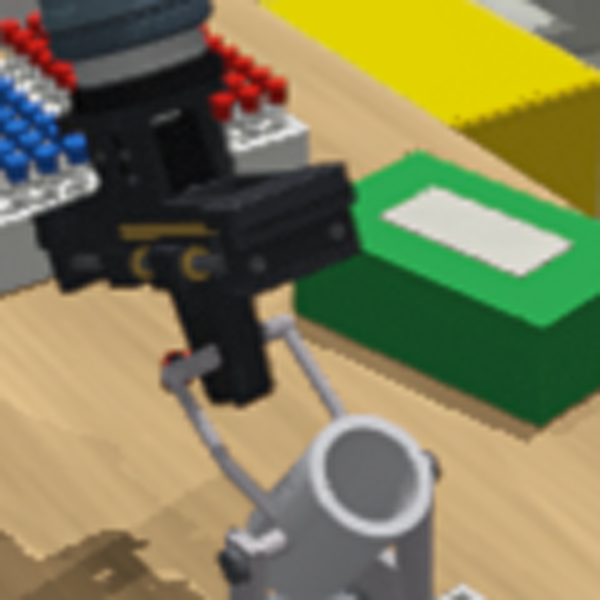

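Emit:
move_arm(
  targets=[0.007,0,-0.0085,0,-0.026,0,0,0.008,0,-0.008,0,-0.026,0,0,0.0085,0,-0.0075,0,-0.026,0,0,0.009,0,-0.0065,0,-0.026,0,0,0.009,0,-0.0055,0,-0.022,0,0],
)

```text
t: 9.52
position: [0.5457, 0.1053, 0.0913]
ee_rot: [-0.1, 60.1, -83.2]
ft_force: [-6.5, -3.5, 8.4]
finger_gap: 0.007
```

Run:
```python
from h import *
print(tcp(),tip(0,-30)[0])
r=state();p=np.array(r["position"])
Rm=R.from_euler("xyz",r["ee_rot"],degrees=True).as_matrix();b=p-.008*Rm[:,0]-H
print("theta",np.arctan2(b[2],b@TY),np.linalg.norm([b[2],b@TY]))
s=camera("side");crop(s,"d8",240,100,360,220,5);
```

```text
(9.525, array([0.5457, 0.1053, 0.0913]), array([[ 0.06 ,  0.993,  0.104],
       [-0.496,  0.12 , -0.86 ],
       [-0.866, -0.   ,  0.499]]), array([-6.53, -3.51,  8.37]), 0.006993457652582489) [0.54670698 0.11051732 0.0930718 ]
theta -0.020028753683873416 0.08998692694159756
```

View pics/d8.png

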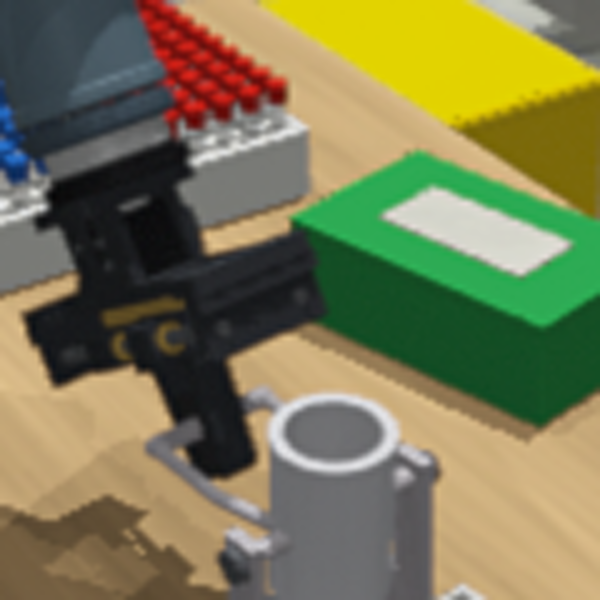

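Emit:
move_arm(
  targets=[0.0043,0,-0.0025,0,0,0,0,0,0,0,0,0,0,0],
)

```text
t: 9.82
position: [0.5457, 0.1055, 0.0858]
ee_rot: [-0.1, 60.2, -83.2]
ft_force: [-4.8, -3.6, 0.9]
finger_gap: 0.0073
```

Run:
```python
from h import *
print(tcp())
s=camera("side");crop(s,"d9",270,160,350,240,8);
s=camera("scene");crop(s,"s9",250,150,380,270,5);
```

```text
(9.825, array([0.5457, 0.1055, 0.0858]), array([[ 0.059,  0.993,  0.104],
       [-0.494,  0.12 , -0.861],
       [-0.867, -0.001,  0.498]]), array([-4.85, -3.57,  0.95]), 0.007290588559323017)
```

View pics/d9.png

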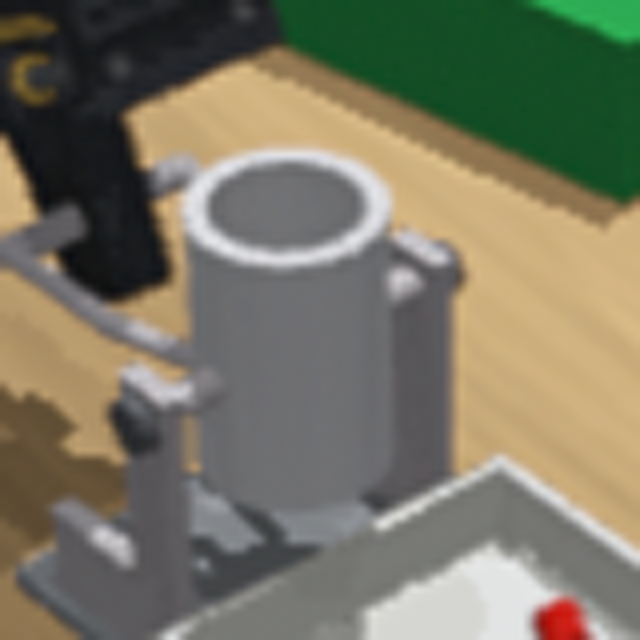

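View pics/s9.png

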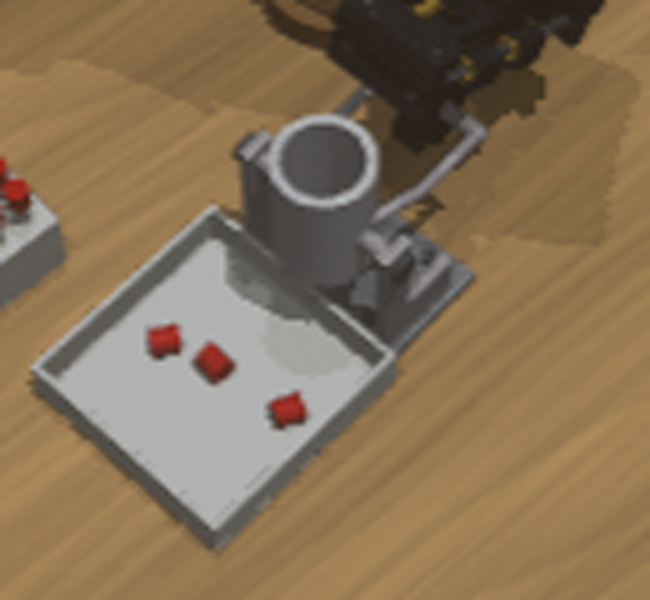

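Emit:
move_arm(
  targets=[0,0,0,0,0,0,0.4,0,0,0,0,0,0,0.4,0,0,0,0,0,0,0.4,-0.01,0,0,0,0,0,0.4,-0.03,0,0,0,0,0,0.4],
)

```text
t: 10.55
position: [0.5433, 0.1254, 0.1197]
ee_rot: [-0.1, 60.2, -83.2]
ft_force: [-0.2, -0.2, -0.2]
finger_gap: 0.0349
```

Emit:
move_arm(
  targets=[-0.04,0,0,0,0,0,0.5,-0.04,0,0,0,0,0,0.5,-0.04,0,0,0,0,0,0.5,-0.02,0,0,0,0,0,0.5],
)

```text
t: 11.05
position: [0.5363, 0.1963, 0.2449]
ee_rot: [0.7, 60.3, -82.4]
ft_force: [-0.3, 0.1, -0.7]
finger_gap: 0.0436
```

Run:
```python
from h import *
print(tcp())
# tool yaw options
plan([.575,-.03,.28],down(90,0),10,0.5)
```

```text
(11.05, array([0.5363, 0.1963, 0.2449]), array([[ 0.065,  0.993,  0.103],
       [-0.491,  0.122, -0.863],
       [-0.869,  0.006,  0.495]]), array([-0.34,  0.09, -0.74]), 0.04358906719610102)
max shift 0.022634601248040925 turn deg 8.731104037897072
[0.0083, 0.0011, 0.0217, -0.1415, 0.0427, 0.037, 0.5, 0.0074, -0.0023, 0.0219, -0.1415, 0.0427, 0.037, 0.5, 0.0063, -0.0056, 0.0216, -0.1415, 0.0427, 0.037, 0.5, 0.0051, -0.0088, 0.0209, -0.1415, 0.0427, 0.037, 0.5, 0.0038, -0.0119, 0.0196, -0.1415, 0.0427, 0.037, 0.5]
[0.0026, -0.0146, 0.0178, -0.1415, 0.0427, 0.037, 0.5, 0.0012, -0.0171, 0.0157, -0.1415, 0.0427, 0.037, 0.5, -0.0, -0.0192, 0.0131, -0.1415, 0.0427, 0.037, 0.5, -0.0013, -0.0208, 0.0103, -0.1415, 0.0427, 0.037, 0.5, -0.0024, -0.022, 0.0072, -0.1415, 0.0427, 0.037, 0.5]
```

Run:
```python
from h import *
plan([.475,.01,.27],down(7,0),5,0.5)
```

```text
max shift 0.03726920249608185 turn deg 5.93283854373165
[0.0131, -0.0167, 0.0334, -0.0003, 0.1035, -0.0011, 0.5, 0.0096, -0.0167, 0.0345, -0.0003, 0.1035, -0.0011, 0.5, 0.006, -0.0167, 0.0354, -0.0003, 0.1035, -0.0011, 0.5, 0.0024, -0.0167, 0.0358, -0.0003, 0.1035, -0.0011, 0.5, -0.0013, -0.0167, 0.0358, -0.0003, 0.1035, -0.0011, 0.5]
```

Emit:
move_arm(
  targets=[0.013,-0.0165,0.0335,0,0.1035,0,0.5,0.0095,-0.0165,0.0345,0,0.1035,0,0.5,0.006,-0.0165,0.0355,0,0.1035,0,0.5,0.0025,-0.0165,0.036,0,0.1035,0,0.5,-0.001,-0.0165,0.036,0,0.1035,0,0.5],
)

```text
t: 11.68
position: [0.4749, 0.0073, 0.2686]
ee_rot: [101.3, 89.7, 18.3]
ft_force: [-0.4, -0.2, -0.8]
finger_gap: 0.0443
```

Emit:
move_arm(
  targets=[0,0,0,0,0,0,0.5],
)

```text
t: 11.8
position: [0.4753, 0.0042, 0.2686]
ee_rot: [61.9, 89.7, -21.6]
ft_force: [-0.2, 0.9, -0.1]
finger_gap: 0.0438
```

Run:
```python
from h import *
print(tcp());c=calibration("wrist");w=camera("wrist");cv2.imwrite("pics/w10raw.png",w[:,:,::-1]);crop(w,"w10",200,0,400,200,3.5)
np.save("c10.npy",c,allow_pickle=True);print(c["pose"])
```

```text
(11.8, array([0.4753, 0.0042, 0.2686]), array([[ 0.004,  0.994,  0.113],
       [-0.002,  0.113, -0.994],
       [-1.   ,  0.004,  0.002]]), array([-0.19,  0.89, -0.12]), 0.043811879920849936)
[[ 0.11324398 -0.94201226 -0.3158935   0.55871388]
 [-0.99356221 -0.10635856 -0.03901275  0.01255903]
 [ 0.00315251  0.3182778  -0.94799225  0.40383877]
 [ 0.          0.          0.          1.        ]]
```

View pics/w10raw.png

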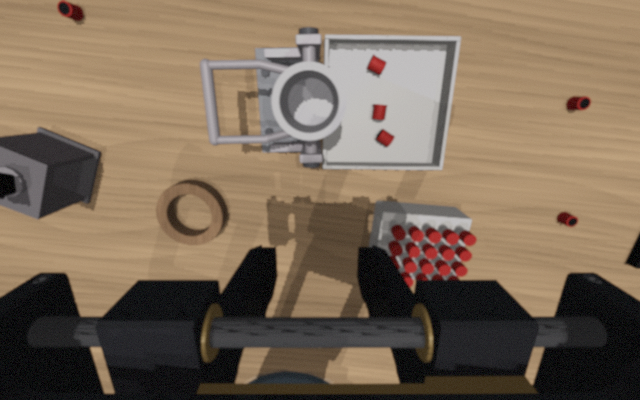

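View pics/w10.png

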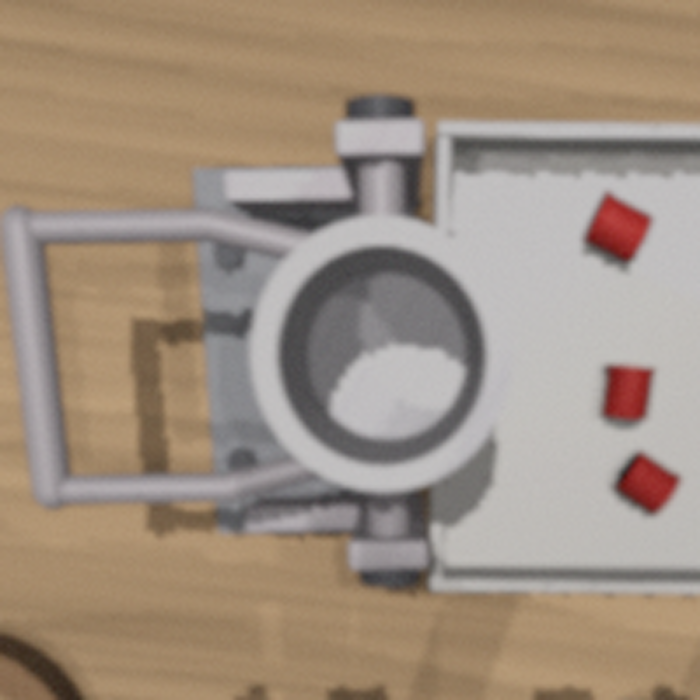

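Run:
```python
from h import *
c=np.load("c10.npy",allow_pickle=True).item();w=cv2.imread("pics/w10raw.png")[:,:,::-1]
g=cv2.cvtColor(w,cv2.COLOR_RGB2GRAY);print(g[101,262:350:2],g[60:145:2,306])
# back-project ring-like pixel: rectify plane z=.15 into metric image
for thr in (160,175,190):
    m=(g>thr).astype(np.uint8)
    ys,xs=np.nonzero(m[55:145,262:352]);P=np.array([onz(c,(x+262,y+55),.15)[:2] for x,y in zip(xs,ys)])
    c0=np.array([.558,.02])
    for it in range(8):
        d=np.linalg.norm(P-c0,axis=1);k=(d>.0235)&(d<.031)
        A=np.c_[2*P[k],np.ones(k.sum())];s=np.linalg.lstsq(A,(P[k]**2).sum(1),rcond=None)[0];c0=s[:2]
    print(thr,c0,np.sqrt(s[2]+c0@c0),k.sum())
a=onz(c,(205.5,64),.1);b=onz(c,(215.5,140.5),.1);print("bar",a,b,(a+b)/2,np.linalg.norm(a-b),np.degrees(np.arctan2(*(a-b)[1::-1])))
a=onz(c,(309,31),.1);b=onz(c,(312,161),.1);print("hinge",a,b,(a+b)/2,np.linalg.norm(a-b),np.degrees(np.arctan2(*(a-b)[1::-1])))
```

```text
[142 136 137 136 150 184 192 192 173  99  77  78  76  99 108 108 110 107
 107 111 134 173 172 189 193 192 192 191 192 191 192 191 183 145 129 110
  81  80 133 185 191 191 188 191] [162 187 191 191 191 137  73  78  74  86 112 115 116 124 130 136 137 137
 138 139 155 185 191 192 191 191 192 191 190 190 189 188 167 103  97  97
 141 188 194 190 144  77  92]
160 [0.55750423 0.01784762] 0.02742378754774589 1821
175 [0.55754569 0.01758996] 0.027446243467881905 1627
190 [0.55745886 0.01689596] 0.027644129648673126 910
bar [0.5794194  0.11714172 0.1       ] [0.51043124 0.10734919 0.1       ] [0.54492532 0.11224545 0.1       ] 0.06967969618464126 8.078889220215075
hinge [0.61702832 0.02524513 0.1       ] [0.50076463 0.00988037 0.1       ] [0.55889648 0.01756275 0.1       ] 0.1172745618024958 7.528264259762532
```

```bash
cat > ring.py <<'E'
from h import *
def ring(w,c,c0,z=.15):
    # radial profile in metric plane; find inner edge (dark->bright at ~24mm) per angle
    g=cv2.cvtColor(w,cv2.COLOR_RGB2GRAY).astype(np.float32);c0=np.array(c0)
    for it in range(4):
        pts=[]
        for a in np.radians(np.arange(0,360,3)):
            rs=np.arange(.019,.0285,.0002);P=np.c_[c0[0]+rs*np.cos(a),c0[1]+rs*np.sin(a),np.full(len(rs),z)]
            uv=proj(c,P).astype(np.float32);v=cv2.remap(g,uv[None,:,0],uv[None,:,1],cv2.INTER_LINEAR)[0]
            d=np.gradient(v);i=d.argmax()
            if d[i]>1.5 and 1<i<len(rs)-2: pts.append(P[i,:2])
        pts=np.array(pts)
        for k in range(5):
            A=np.c_[2*pts,np.ones(len(pts))];s=np.linalg.lstsq(A,(pts**2).sum(1),rcond=None)[0];r=np.sqrt(s[2]+s[:2]@s[:2])
            e=abs(np.linalg.norm(pts-s[:2],axis=1)-r);pts=pts[e<max(.0008,2*np.median(e))]
        c0=s[:2]
    return c0,r,len(pts)
E
python3 - <<'E'
from ring import *
c=np.load("c10.npy",allow_pickle=True).item();w=cv2.imread("pics/w10raw.png")[:,:,::-1]
print(ring(w,c,[.5575,.018]))
c0=dict(c);T=np.eye(4);T[:3]=[[ 9.99998101e-01,4.04335507e-04,-1.90639541e-03,5.75298912e-01],[-2.31751621e-04,-9.46624374e-01,-3.22338704e-01,8.26822000e-02],[-1.93497335e-03,3.22338534e-01,-9.46622483e-01,3.83869626e-01]]
c0["pose"]=T;print(ring(cv2.imread("pics/wrist0.png")[:,:,::-1],c0,[.5575,.019]))
for n in("scene","side"): print(n,ring(cv2.imread(f"pics/{n}0.png")[:,:,::-1],calibration(n),[.5575,.019]))
E
```

```text
(array([0.55718465, 0.01814012]), np.float64(0.023457663974813324), 120)
(array([0.55705501, 0.01732696]), np.float64(0.02370631268470162), 74)
scene (array([0.5556247 , 0.01829522]), np.float64(0.0237629836063567), 28)
side (array([0.55562964, 0.01694919]), np.float64(0.023851037975058352), 54)
```

Run:
```python
from h import *
print(tcp());plan([.36,.37,.28],down(-18,0),8,0.6)
```

```text
(11.85, array([0.4753, 0.0061, 0.2681]), array([[ 0.004,  0.993,  0.116],
       [-0.002,  0.116, -0.993],
       [-1.   ,  0.003,  0.002]]), array([ 0.28,  0.53, -0.15]), 0.04379619804188969)
max shift 0.04548681907349212 turn deg 3.0820717913643736
[-0.0016, -0.009, -0.0468, 0.0538, 0.0002, -0.0005, 0.6, -0.0016, -0.0115, -0.0463, 0.0538, 0.0002, -0.0005, 0.6, -0.0016, -0.014, -0.0456, 0.0538, 0.0002, -0.0005, 0.6, -0.0016, -0.0165, -0.0448, 0.0538, 0.0002, -0.0005, 0.6, -0.0016, -0.0188, -0.0438, 0.0538, 0.0002, -0.0005, 0.6]
[-0.0015, -0.0212, -0.0428, 0.0538, 0.0002, -0.0005, 0.6, -0.0015, -0.0234, -0.0416, 0.0538, 0.0002, -0.0005, 0.6, -0.0015, -0.0256, -0.0402, 0.0538, 0.0002, -0.0005, 0.6]
```

Emit:
move_arm(
  targets=[-0.0015,-0.009,-0.047,0.054,0,0,0.6,-0.0015,-0.0115,-0.0465,0.054,0,0,0.6,-0.0015,-0.014,-0.0455,0.054,0,0,0.6,-0.0015,-0.0165,-0.045,0.054,0,0,0.6,-0.0015,-0.019,-0.044,0.054,0,0,0.6],
)

```text
t: 12.48
position: [0.4004, 0.239, 0.2744]
ee_rot: [65.0, 89.8, -33.5]
ft_force: [0.8, -0.1, 0.2]
finger_gap: 0.0528
```

Emit:
move_arm(
  targets=[-0.0015,-0.021,-0.043,0.054,0,0,0.6,-0.0015,-0.0235,-0.0415,0.054,0,0,0.6,-0.0015,-0.0255,-0.04,0.054,0,0,0.6,0,0,0,0,0,0,0.6,0,0,0,0,0,0,0.6],
)

```text
t: 13.1
position: [0.3575, 0.3726, 0.2781]
ee_rot: [54.8, 89.8, -52.8]
ft_force: [0.6, 0.1, 0.0]
finger_gap: 0.0528
```

Run:
```python
from h import *
print(tcp());c=calibration("wrist");w=camera("wrist");cv2.imwrite("pics/w11raw.png",w[:,:,::-1]);crop(w,"w11",230,20,430,170,4)
np.save("c11.npy",c,allow_pickle=True)
print(proj(c,[[.4378,.3446,.155],[.4378,.3446,.08]]))
```

```text
(13.1, array([0.3575, 0.3726, 0.2781]), array([[ 0.002,  0.953, -0.303],
       [-0.002, -0.303, -0.953],
       [-1.   ,  0.002,  0.002]]), array([0.57, 0.08, 0.  ]), 0.05279001741693078)
[[317.64376182  99.93344997]
 [317.25017526 100.05983532]]
```

View pics/w11.png

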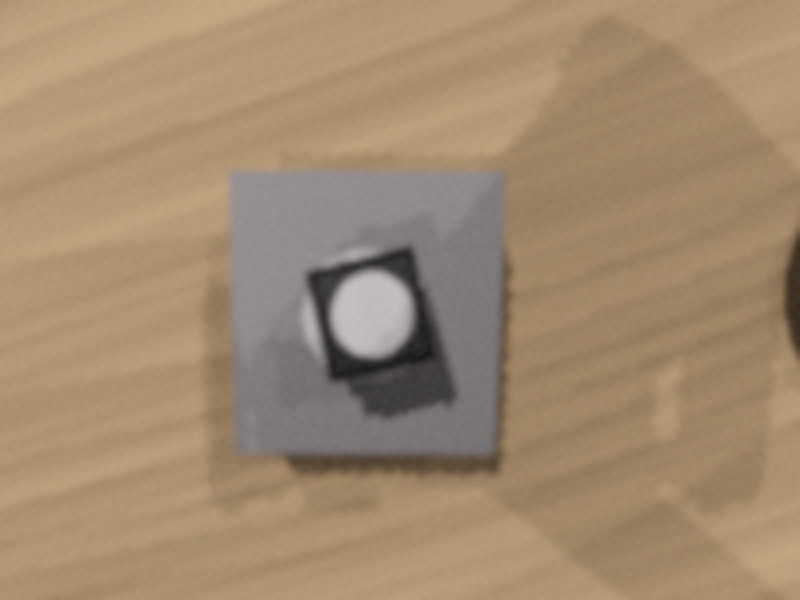

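Run:
```python
from h import *
c=np.load("c11.npy",allow_pickle=True).item();q=lambda u,v:(u/4+230,v/4+20)
hs=[onz(c,q(*p),.155)[:2] for p in[(308,272),(411,249),(436,354),(331,379)]]
print(np.array(hs),np.mean(hs,0),[np.linalg.norm(hs[i]-hs[i-1]) for i in range(4)])
print(np.degrees(np.arctan2(*(hs[1]-hs[0])[::-1])),np.degrees(np.arctan2(*(hs[2]-hs[1])[::-1])))
print("circ",onz(c,q(372.5,314.5),.155))
ss=[onz(c,q(*p),.08)[:2] for p in[(231,172),(506,173),(497,455),(238,455)]]
print(np.array(ss),np.mean(ss,0),[np.linalg.norm(ss[i]-ss[i-1]) for i in range(4)])
for n,qq,pp in(("scene",lambda u,v:(u/6+330,v/6+80),(238,94)),("side",lambda u,v:(u/6+170,v/6+120),(202,133))):
    print(n,onz(calibration(n),qq(*pp),.155))
```

```text
[[0.44903237 0.34998437]
 [0.44690211 0.3290875 ]
 [0.42617689 0.32996548]
 [0.42799723 0.35193006]] [0.43752715 0.34024185] [np.float64(0.021124928364830414), np.float64(0.02100516975758757), np.float64(0.02074380938996635), np.float64(0.022039883136806528)]
-95.82070720812911 177.57425096811622
circ [0.43741389 0.34006733 0.155     ]
[[0.48066882 0.36222686]
 [0.45944342 0.29613583]
 [0.39269306 0.31688993]
 [0.41394351 0.38367347]] [0.4366872  0.33973152] [np.float64(0.0700872602166879), np.float64(0.06941571064149753), np.float64(0.0699023841073558), np.float64(0.07008297667956379)]
scene [0.43701123 0.34561844 0.155     ]
side [0.43808495 0.34246979 0.155     ]
```

Run:
```python
from h import *
plan([.4375,.3402,.2],down(-4,0),5,0.6)
```

```text
max shift 0.01591099230495776 turn deg 2.745376821641888
[0.0157, 0.0171, 0.0012, -0.0479, 0.0004, -0.0005, 0.6, 0.0157, 0.017, 0.002, -0.0479, 0.0004, -0.0005, 0.6, 0.0157, 0.0169, 0.0028, -0.0479, 0.0004, -0.0005, 0.6, 0.0157, 0.0167, 0.0036, -0.0479, 0.0004, -0.0005, 0.6, 0.0156, 0.0165, 0.0044, -0.0479, 0.0004, -0.0005, 0.6]
```

Emit:
move_arm(
  targets=[0.0155,0.017,0.001,-0.048,0,0,0.6,0.0155,0.017,0.002,-0.048,0,0,0.6,0.0155,0.017,0.003,-0.048,0,0,0.6,0.0155,0.0165,0.0035,-0.048,0,0,0.6,0.0155,0.0165,0.0045,-0.048,0,0,0.6],
)

```text
t: 13.78
position: [0.4389, 0.3386, 0.2007]
ee_rot: [57.9, 89.8, -36.2]
ft_force: [-0.1, -0.2, -0.4]
finger_gap: 0.0529
```

Emit:
move_arm(
  targets=[0,0,0,0,0,0,0.6,0,0,0,0,0,0,0.6],
)

```text
t: 14.02
position: [0.438, 0.3398, 0.2017]
ee_rot: [66.6, 89.9, -27.6]
ft_force: [-0.2, 1.1, 0.4]
finger_gap: 0.0528
```

Run:
```python
from h import *
print(tcp());c=calibration("wrist");w=camera("wrist");cv2.imwrite("pics/w12raw.png",w[:,:,::-1]);crop(w,"w12",200,180,440,360,3.3)
np.save("c12.npy",c,allow_pickle=True)
s=camera("side");crop(s,"d12",150,70,270,190,5)
```

```text
(14.025, array([0.438 , 0.3398, 0.2017]), array([[ 0.002,  0.997, -0.073],
       [-0.001, -0.073, -0.997],
       [-1.   ,  0.002,  0.001]]), array([-0.19,  1.09,  0.38]), 0.052775545195856054)
```

View pics/w12.png

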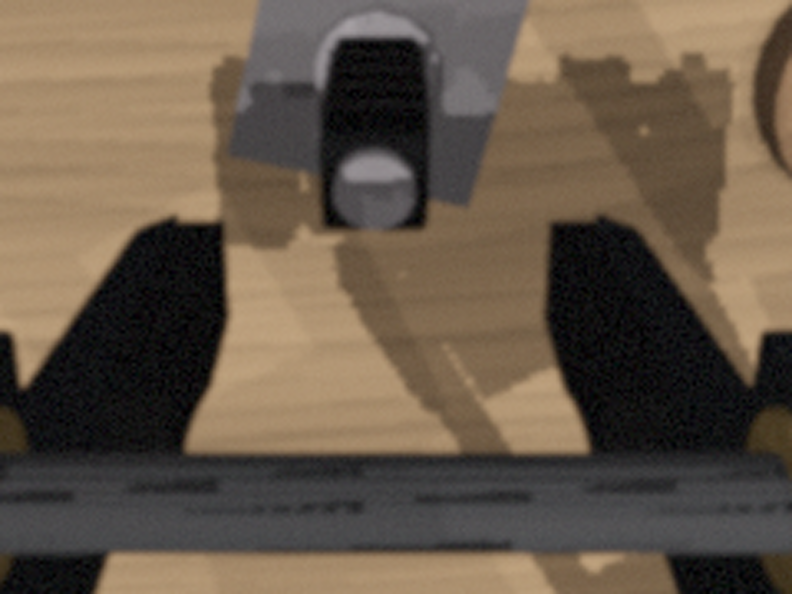

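View pics/d12.png

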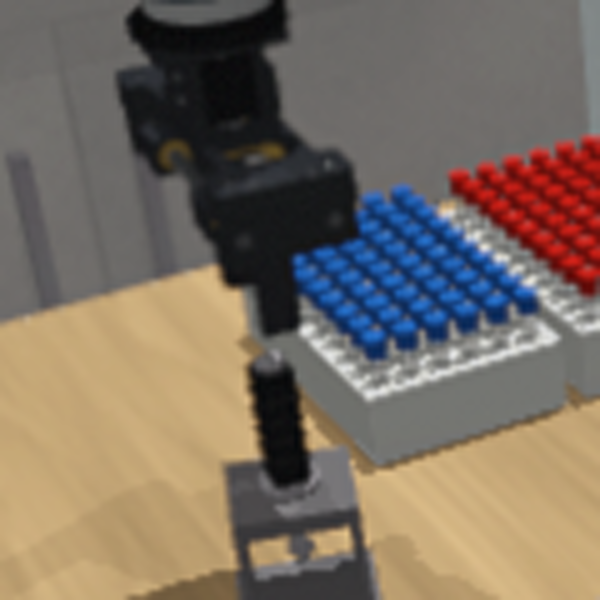

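Run:
```python
from h import *
c=np.load("c12.npy",allow_pickle=True).item();q=lambda u,v:(u/3.3+200,v/3.3+180)
print(onz(c,q(374,191),.155),onz(c,q(323,226),.155),onz(c,q(427,226),.155))
print(onz(c,q(378,72),.085), onz(c,q(315,72),.085),onz(c,q(440,72),.085))
P=np.array([.4375,.3415]);
```

```text
[0.43611458 0.34062568 0.155     ] [0.4290916  0.35155153 0.155     ] [0.4275244 0.3304942 0.155    ]
[0.4377196  0.34005104 0.085     ] [0.43895997 0.35679316 0.085     ] [0.43649866 0.32357065 0.085     ]
```

Emit:
move_arm(
  targets=[0.0165,-0.001,-0.0005,0,0,0,0.6,0.0165,0,0,0,0,0,0.6,0.0165,0,0,0,0,0,0.6,0.0165,0,0,0,0,0,0.6,0.0155,0,0,0,0,0,0.6],
)

```text
t: 14.75
position: [0.4369, 0.3405, 0.1181]
ee_rot: [41.6, 89.9, -52.5]
ft_force: [-0.8, 0.3, -0.5]
finger_gap: 0.0531
```

Emit:
move_arm(
  targets=[0,0,0,0,0,0,0.4,0,0,0,0,0,0,0.3,0,0,0,0,0,0,0.2,0,0,0,0,0,0,0.2,0,0,0,0,0,0,0.2],
  newtons=40,
)

```text
t: 15.38
position: [0.4376, 0.3409, 0.1204]
ee_rot: [84.8, 89.8, -9.3]
ft_force: [-0.1, 0.9, 3.1]
finger_gap: 0.0218
```

Run:
```python
from h import *
print(tcp());w=camera("wrist");crop(w,"w13",200,180,440,360,3.3)
s=camera("side");crop(s,"d13",150,70,270,190,5)
```

```text
(15.375, array([0.4376, 0.3409, 0.1204]), array([[ 0.003,  0.997, -0.071],
       [-0.001, -0.071, -0.997],
       [-1.   ,  0.003,  0.   ]]), array([-0.08,  0.94,  3.09]), 0.021775149708769263)
```

View pics/w13.png

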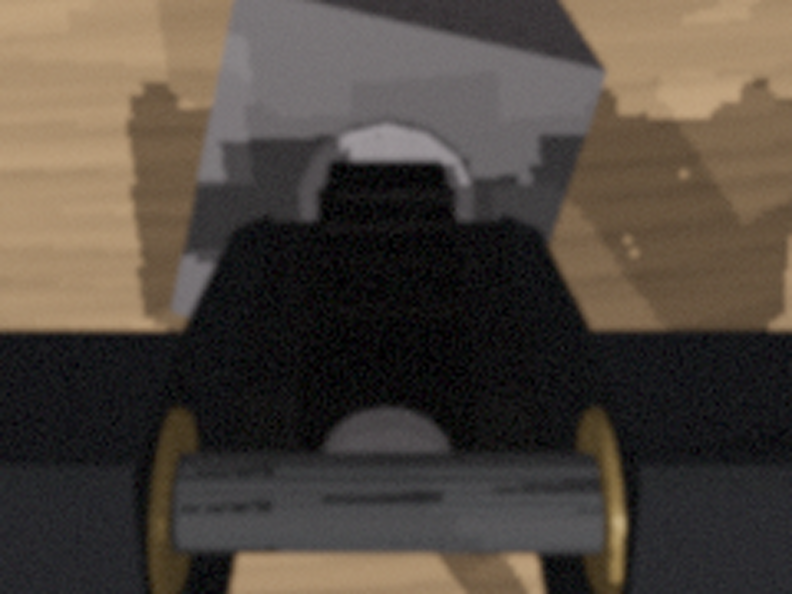

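View pics/d13.png

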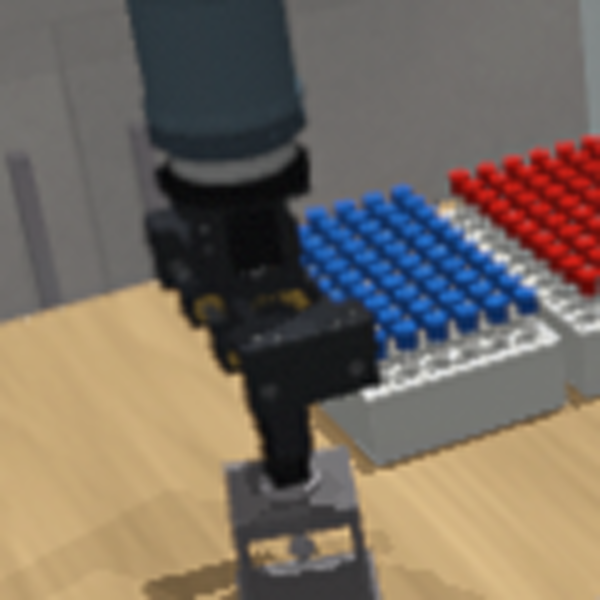

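Emit:
move_arm(
  targets=[-0.01,0,0,0,0,0,0.2,-0.035,0,0,0,0,0,0.2,-0.035,0,0,0,0,0,0.2,-0.035,0,0,0,0,0,0.2,-0.035,0,0,0,0,0,0.2],
)

```text
t: 16.1
position: [0.4364, 0.3405, 0.2707]
ee_rot: [37.7, 89.9, -56.4]
ft_force: [0.1, -0.1, -1.9]
finger_gap: 0.0217
```

Run:
```python
from h import *
print(tcp())
plan([.5544,.0378,.27],down(-4,0),10,0.2)
```

```text
(16.1, array([0.4364, 0.3405, 0.2707]), array([[ 0.001,  0.997, -0.071],
       [-0.002, -0.071, -0.997],
       [-1.   ,  0.001,  0.002]]), array([ 0.12, -0.1 , -1.94]), 0.021710124152117417)
max shift 0.030267110826126216 turn deg 0.015172198475416999
[0.0001, 0.0139, 0.0294, -0.0001, 0.0002, -0.0001, 0.2, 0.0001, 0.0139, 0.0294, -0.0001, 0.0002, -0.0001, 0.2, 0.0001, 0.0139, 0.0294, -0.0001, 0.0002, -0.0001, 0.2, 0.0001, 0.0139, 0.0294, -0.0001, 0.0002, -0.0001, 0.2, 0.0001, 0.0139, 0.0294, -0.0001, 0.0002, -0.0001, 0.2]
[0.0001, 0.0139, 0.0294, -0.0001, 0.0002, -0.0001, 0.2, 0.0001, 0.0139, 0.0294, -0.0001, 0.0002, -0.0001, 0.2, 0.0001, 0.0139, 0.0294, -0.0001, 0.0002, -0.0001, 0.2, 0.0001, 0.0139, 0.0294, -0.0001, 0.0002, -0.0001, 0.2, 0.0001, 0.0139, 0.0294, -0.0001, 0.0002, -0.0001, 0.2]
```

Emit:
move_arm(
  targets=[0,0.014,0.0295,0,0,0,0.2,0,0.014,0.0295,0,0,0,0.2,0,0.014,0.0295,0,0,0,0.2,0,0.014,0.0295,0,0,0,0.2,0,0.014,0.0295,0,0,0,0.2],
)

```text
t: 16.73
position: [0.496, 0.1875, 0.2699]
ee_rot: [42.2, 89.9, -51.9]
ft_force: [-0.3, 0.2, -0.4]
finger_gap: 0.0217
```

Emit:
move_arm(
  targets=[0,0.014,0.0295,0,0,0,0.2,0,0.014,0.0295,0,0,0,0.2,0,0.014,0.0295,0,0,0,0.2,0,0.014,0.029,0,0,0,0.2,0,0.0135,0.029,0,0,0,0.2],
)

```text
t: 17.35
position: [0.5549, 0.0366, 0.2703]
ee_rot: [44.9, 89.9, -49.2]
ft_force: [-0.2, 0.7, -1.1]
finger_gap: 0.0217
```

Emit:
move_arm(
  targets=[0,0,0,0,0,0,0.2,0,0,0,0,0,0,0.2],
)

```text
t: 17.6
position: [0.5545, 0.038, 0.2701]
ee_rot: [54.1, 89.9, -40.0]
ft_force: [-0.4, -1.1, -1.7]
finger_gap: 0.0217
```

Run:
```python
from h import *
for i in range(3): print(tcp()[0],tcp()[1],tcp()[3]); 
c=calibration("wrist");w=camera("wrist");crop(w,"w14",150,100,490,380,2.3)
s=camera("side");cs=calibration("side");crop(s,"d14",260,130,350,210,8)
sc=camera("scene");crop(sc,"s14",280,140,360,210,8);print(tcp()[1])
P=state()["position"]
tip=P+np.array([0,0,-.0904]);print((proj(cs,[tip,[.557,.018,.15],[.5544,.0378,.15]])-[260,130])*8,(proj(calibration("scene"),[tip,[.557,.018,.15],[.5544,.0378,.15]])-[280,140])*8)
```

```text
17.6 [0.5545 0.038  0.2701] [-0.41 -1.14 -1.71]
17.6 [0.5545 0.038  0.2701] [-0.41 -1.14 -1.71]
17.6 [0.5545 0.038  0.2701] [-0.41 -1.14 -1.71]
[0.5547 0.0386 0.2703]
[[317.33783154 324.10428881]
 [365.15068858 440.47927509]
 [321.43973115 412.24863757]] [[311.44536143 252.49206271]
 [270.47456788 338.302571  ]
 [309.28528222 301.04865888]]
```

View pics/d14.png

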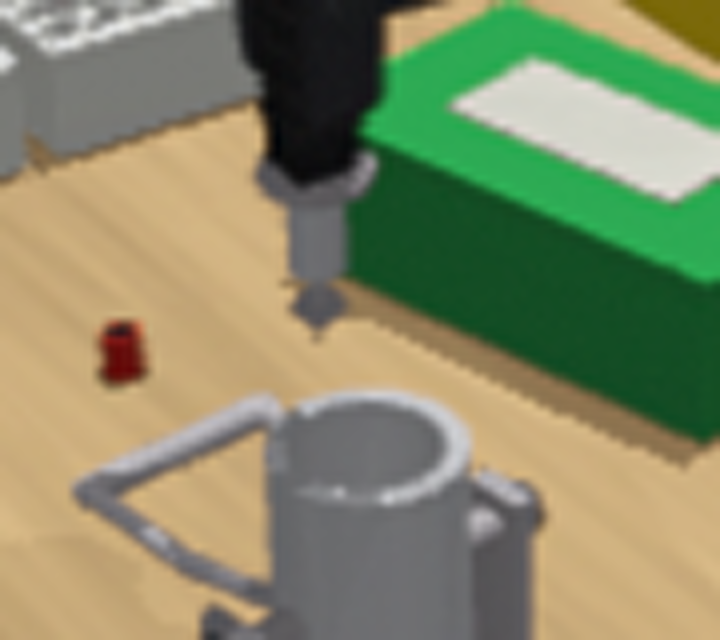

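View pics/s14.png

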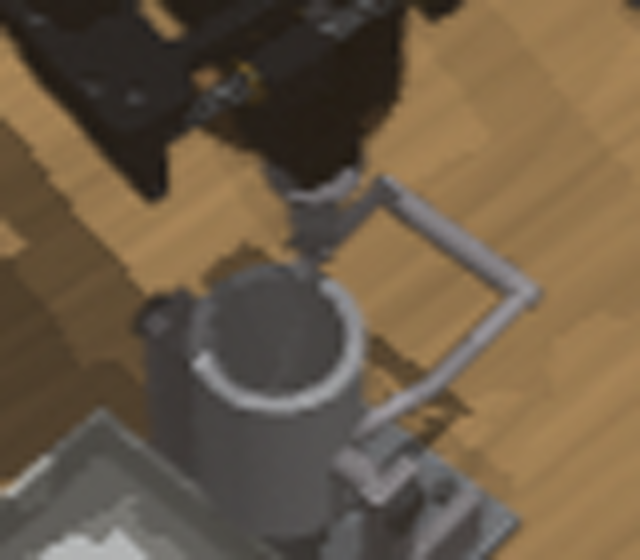

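View pics/w14.png

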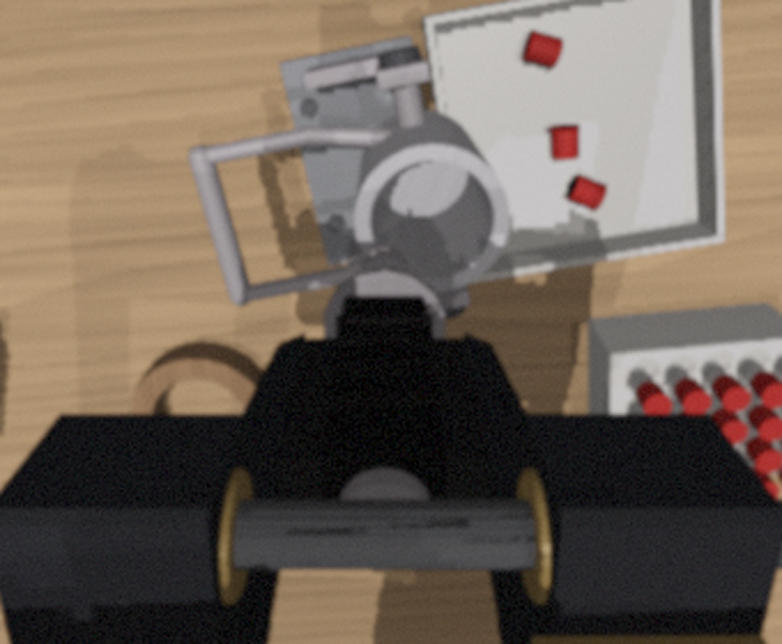

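Run:
```python
from h import *
cs=calibration("side");cc=calibration("scene")
qs=lambda u,v:(u/8+260,v/8+130);qc=lambda u,v:(u/8+280,v/8+140)
print("tip",tri([(cs,qs(318,336)),(cc,qc(312,268))]),"mouth",tri([(cs,qs(371,447)),(cc,qc(277,338))]))
print("corr tip",tri([(cs,qs(318-6,336-7)),(cc,qc(312-7,268))]))
# collar bottom center approx
```

```text
tip [0.55579728 0.03819552 0.17461999] mouth [0.55833155 0.01934012 0.1475636 ]
corr tip [0.55436643 0.03668888 0.17722897]
```

Emit:
move_arm(
  targets=[0.01,0,0,0,0,0,0.2,0.01,0,0,0,0,0,0.2,0.008,0,0,0,0,0,0.2,0.003,0,0,0,0,0,0.2,0,0,0,0,0,0,0.2],
)

```text
t: 18.38
position: [0.555, 0.0376, 0.2389]
ee_rot: [54.4, 89.9, -39.7]
ft_force: [0.2, 0.2, -1.6]
finger_gap: 0.022
```

Emit:
move_arm(
  targets=[0.002,0,0,0,0,0,0.2,0,0,0,0,0,0,0.2],
)

```text
t: 18.62
position: [0.5552, 0.0375, 0.2374]
ee_rot: [62.6, 89.9, -31.5]
ft_force: [0.0, -0.1, -1.2]
finger_gap: 0.0217
```

Run:
```python
from h import *
print(tcp()[1],tcp()[3])
s=camera("side");cs=calibration("side");crop(s,"d15",260,130,350,210,8)
sc=camera("scene");crop(sc,"s15",280,140,360,210,8);print(tcp()[1],tcp()[3])
```

```text
[0.5552 0.0375 0.2374] [ 0.02 -0.12 -1.17]
[0.5552 0.0375 0.2375] [-0.18 -0.42 -2.41]
```

View pics/d15.png

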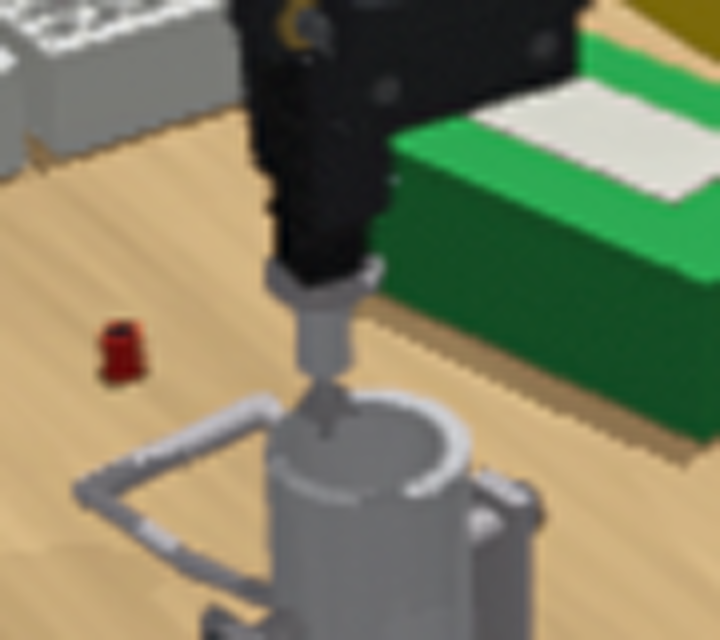

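View pics/s15.png

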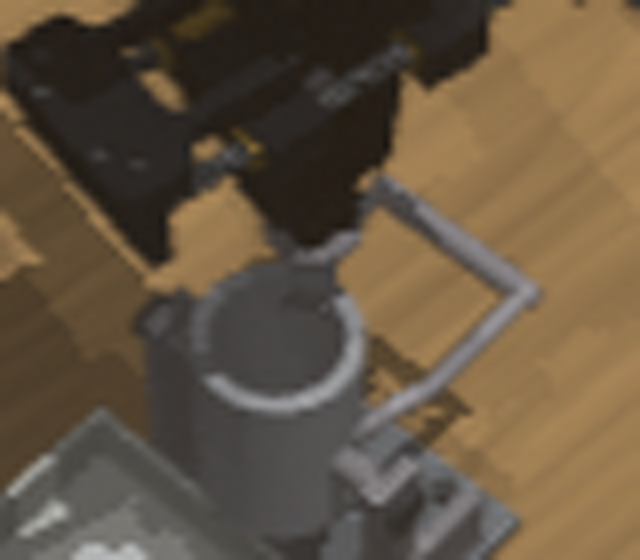

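Emit:
move_arm(
  targets=[0.001,0,0,0,0,0,0.2,0.001,0,0,0,0,0,0.2,0.001,0,0,0,0,0,0.2,0,0,0,0,0,0,0.2],
)

```text
t: 19.23
position: [0.5552, 0.0375, 0.2343]
ee_rot: [58.4, 89.8, -35.7]
ft_force: [-0.4, -0.3, -1.1]
finger_gap: 0.0215
```

Run:
```python
from h import *
F=[]
for i in range(4): camera("side");F.append(np.r_[tcp()[1],tcp()[3]])
print(np.round(F,4))
```

```text
[[ 0.5552  0.0374  0.2343 -0.06   -1.07   -0.38  ]
 [ 0.5552  0.0375  0.2343 -0.23   -0.89   -1.08  ]
 [ 0.5552  0.0375  0.2343 -0.78   -1.1     0.22  ]
 [ 0.5552  0.0375  0.2343  0.59    0.12   -1.47  ]]
```

Emit:
move_arm(
  targets=[0.001,0,0,0,0,0,0.2,0.001,0,0,0,0,0,0.2,0.001,0,0,0,0,0,0.2,0,0,0,0,0,0,0.2],
)

```text
t: 19.92
position: [0.5552, 0.0375, 0.2313]
ee_rot: [61.0, 89.8, -33.1]
ft_force: [0.1, -0.1, 0.0]
finger_gap: 0.0218
```

Run:
```python
from h import *
F=[]
for i in range(5): w=camera("side");F.append(np.r_[tcp()[1],tcp()[3]])
print(np.round(F,4),np.mean(F,0).round(4));crop(w,"d16",260,130,350,210,8)
```

```text
[[ 0.5553  0.0375  0.2313 -0.03   -1.68    0.5   ]
 [ 0.5553  0.0375  0.2314 -0.06   -1.05    1.04  ]
 [ 0.5552  0.0375  0.2314  0.52   -0.5     0.52  ]
 [ 0.5553  0.0375  0.2314 -0.12   -1.55    0.67  ]
 [ 0.5552  0.0375  0.2314 -0.27   -1.      0.23  ]] [ 0.5553  0.0375  0.2314  0.008  -1.156   0.592 ]
```

View pics/d16.png

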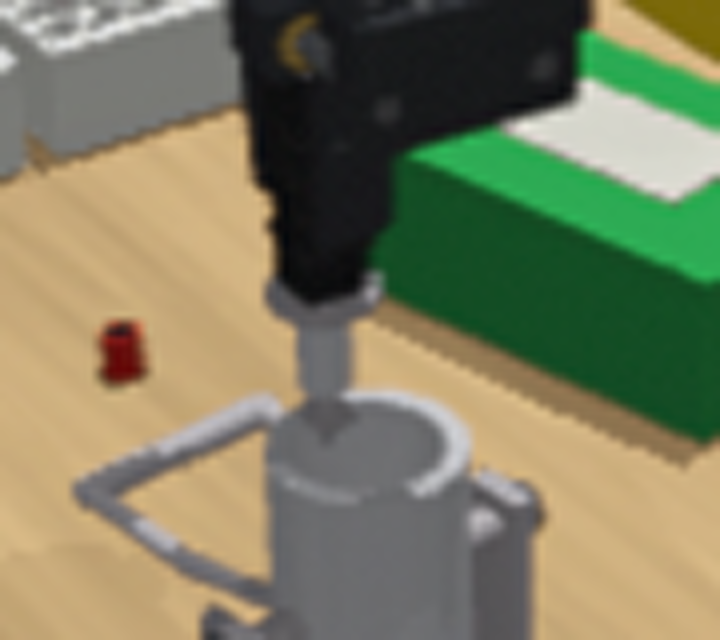

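Run:
```python
from h import *
Rm=down(-4.1);M=np.array([.557,.018,0])
a=np.radians(97.4+np.arange(0,367,6));P=M+.02*np.c_[np.cos(a),np.sin(a),0*a]
S=(np.diff(P,axis=0)@Rm).round(4)
for k in range(0,60,10): print(k*6,[(float(y),float(z)) for _,y,z in S[k:k+10]])
```

```text
0 [(-0.002, 0.0005), (-0.002, 0.0007), (-0.0019, 0.0009), (-0.0018, 0.0011), (-0.0016, 0.0013), (-0.0015, 0.0015), (-0.0013, 0.0016), (-0.0012, 0.0017), (-0.001, 0.0019), (-0.0008, 0.0019)]
60 [(-0.0006, 0.002), (-0.0003, 0.0021), (-0.0001, 0.0021), (0.0001, 0.0021), (0.0003, 0.0021), (0.0005, 0.002), (0.0007, 0.002), (0.0009, 0.0019), (0.0011, 0.0018), (0.0013, 0.0016)]
120 [(0.0015, 0.0015), (0.0016, 0.0013), (0.0017, 0.0012), (0.0019, 0.001), (0.0019, 0.0008), (0.002, 0.0006), (0.0021, 0.0003), (0.0021, 0.0001), (0.0021, -0.0001), (0.0021, -0.0003)]
180 [(0.002, -0.0005), (0.002, -0.0007), (0.0019, -0.0009), (0.0018, -0.0011), (0.0016, -0.0013), (0.0015, -0.0015), (0.0013, -0.0016), (0.0012, -0.0017), (0.001, -0.0019), (0.0008, -0.0019)]
240 [(0.0006, -0.002), (0.0003, -0.0021), (0.0001, -0.0021), (-0.0001, -0.0021), (-0.0003, -0.0021), (-0.0005, -0.002), (-0.0007, -0.002), (-0.0009, -0.0019), (-0.0011, -0.0018), (-0.0013, -0.0016)]
300 [(-0.0015, -0.0015), (-0.0016, -0.0013), (-0.0017, -0.0012), (-0.0019, -0.001), (-0.0019, -0.0008), (-0.002, -0.0006), (-0.0021, -0.0003), (-0.0021, -0.0001), (-0.0021, 0.0001), (-0.0021, 0.0003)]
```

Emit:
move_arm(
  targets=[0,-0.0029,0.0003,0,0,0,0.2,0,-0.002,0.0007,0,0,0,0.2,0,-0.0019,0.0009,0,0,0,0.2,0,-0.0018,0.0011,0,0,0,0.2,0,-0.0016,0.0013,0,0,0,0.2],
)

```text
t: 20.8
position: [0.5447, 0.034, 0.2314]
ee_rot: [68.8, 89.8, -25.3]
ft_force: [2.3, -0.8, 1.1]
finger_gap: 0.0219
```

Emit:
move_arm(
  targets=[0,-0.0015,0.0015,0,0,0,0.2,0,-0.0013,0.0016,0,0,0,0.2,0,-0.0012,0.0017,0,0,0,0.2,0,-0.001,0.0019,0,0,0,0.2,0,-0.0008,0.0019,0,0,0,0.2],
)

```text
t: 21.42
position: [0.5383, 0.0259, 0.2313]
ee_rot: [75.1, 89.9, -19.0]
ft_force: [4.0, 0.2, 0.7]
finger_gap: 0.0219
```

```bash
cat > chk.py <<'E'
from h import *
F=[]
for i in range(3): w=camera("side");F.append(np.r_[tcp()[1],tcp()[3]])
m=np.mean(F,0);d=m[:2]-[.557,.018];print(m.round(4),"r",np.linalg.norm(d).round(4),"phi",(np.degrees(np.arctan2(d[1],d[0]))-97.4)%360)
crop(w,"dc",260,130,350,210,8)
E
python3 chk.py
```

```text
[ 0.5382  0.0256  0.2313  2.45   -0.9867  0.5233] r 0.0203 phi 60.4659881358356
```

Emit:
move_arm(
  targets=[0,-0.0006,0.002,0,0,0,0.2,0,-0.0003,0.0021,0,0,0,0.2,0,-0.0001,0.0021,0,0,0,0.2,0,0.0001,0.0021,0,0,0,0.2,0,0.0003,0.0021,0,0,0,0.2],
)

```text
t: 22.2
position: [0.5369, 0.0155, 0.2312]
ee_rot: [67.5, 89.9, -26.5]
ft_force: [2.8, 2.0, 2.3]
finger_gap: 0.0216
```

Emit:
move_arm(
  targets=[0,0.0005,0.002,0,0,0,0.2,0,0.0007,0.002,0,0,0,0.2,0,0.0009,0.0019,0,0,0,0.2,0,0.0011,0.0018,0,0,0,0.2,0,0.0013,0.0016,0,0,0,0.2],
)

```text
t: 22.82
position: [0.5407, 0.0058, 0.2312]
ee_rot: [57.0, 89.9, -37.1]
ft_force: [2.0, 2.4, 0.6]
finger_gap: 0.0217
```

```bash
python3 chk.py
```

```text
[0.5409 0.0056 0.2312 2.53   1.7333 0.98  ] r 0.0203 phi 120.20297293049936
```

View pics/dc.png

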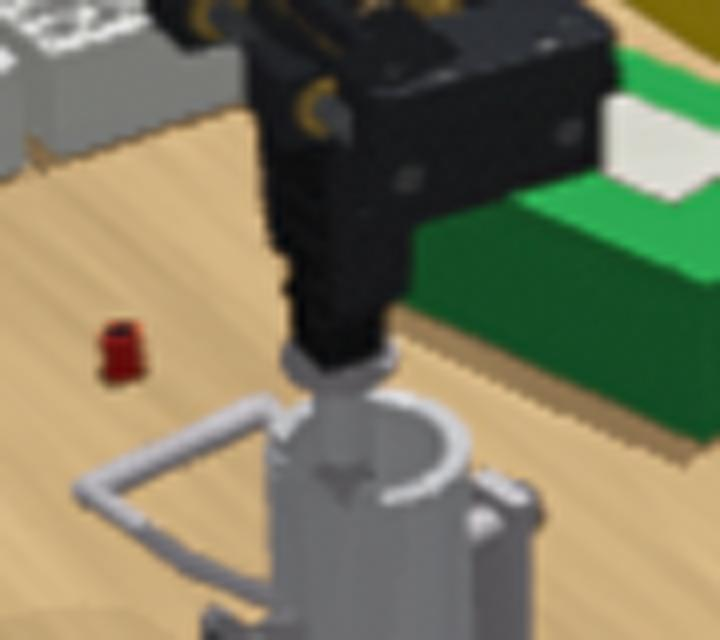

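Emit:
move_arm(
  targets=[0,0.0015,0.0015,0,0,0,0.2,0,0.0016,0.0013,0,0,0,0.2,0,0.0017,0.0012,0,0,0,0.2,0,0.0019,0.001,0,0,0,0.2,0,0.0019,0.0008,0,0,0,0.2],
)

```text
t: 23.6
position: [0.5488, -0.0005, 0.2311]
ee_rot: [51.1, 89.9, -43.0]
ft_force: [0.2, 3.9, 1.3]
finger_gap: 0.0218
```

Emit:
move_arm(
  targets=[0,0.002,0.0006,0,0,0,0.2,0,0.0021,0.0003,0,0,0,0.2,0,0.0021,0.0001,0,0,0,0.2,0,0.0021,-0.0001,0,0,0,0.2,0,0.0021,-0.0003,0,0,0,0.2],
)

```text
t: 24.22
position: [0.5591, -0.0019, 0.2311]
ee_rot: [44.6, 89.9, -49.4]
ft_force: [-1.9, 2.6, 1.8]
finger_gap: 0.0217
```

```bash
python3 chk.py
```

```text
[ 5.5950e-01 -1.8000e-03  2.3130e-01 -7.5330e-01  2.8833e+00  8.4330e-01] r 0.02 phi 179.70127172551457
```

Emit:
move_arm(
  targets=[0,0.002,-0.0005,0,0,0,0.2,0,0.002,-0.0007,0,0,0,0.2,0,0.0019,-0.0009,0,0,0,0.2,0,0.0018,-0.0011,0,0,0,0.2,0,0.0016,-0.0013,0,0,0,0.2],
)

```text
t: 25.0
position: [0.5688, 0.002, 0.2312]
ee_rot: [50.8, 89.9, -43.3]
ft_force: [-1.9, 1.5, 1.0]
finger_gap: 0.0221
```

Emit:
move_arm(
  targets=[0,0.0015,-0.0015,0,0,0,0.2,0,0.0013,-0.0016,0,0,0,0.2,0,0.0012,-0.0017,0,0,0,0.2,0,0.001,-0.0019,0,0,0,0.2,0,0.0008,-0.0019,0,0,0,0.2],
)

```text
t: 25.62
position: [0.5754, 0.0102, 0.2314]
ee_rot: [58.1, 89.8, -36.0]
ft_force: [-2.0, 0.4, 0.8]
finger_gap: 0.0215
```

```bash
python3 chk.py
```

```text
[ 0.5754  0.0104  0.2314 -2.1833  1.33    0.7967] r 0.0199 phi 240.15724663470561
```

Emit:
move_arm(
  targets=[0,0.0006,-0.002,0,0,0,0.2,0,0.0003,-0.0021,0,0,0,0.2,0,0.0001,-0.0021,0,0,0,0.2,0,-0.0001,-0.0021,0,0,0,0.2,0,-0.0003,-0.0021,0,0,0,0.2],
)

```text
t: 26.4
position: [0.5767, 0.0204, 0.2314]
ee_rot: [56.6, 89.8, -37.5]
ft_force: [-2.1, -1.3, 0.3]
finger_gap: 0.0216
```

Emit:
move_arm(
  targets=[0,-0.0005,-0.002,0,0,0,0.2,0,-0.0007,-0.002,0,0,0,0.2,0,-0.0009,-0.0019,0,0,0,0.2,0,-0.0011,-0.0018,0,0,0,0.2,0,-0.0013,-0.0016,0,0,0,0.2],
)

```text
t: 27.02
position: [0.5728, 0.0301, 0.2314]
ee_rot: [63.4, 89.8, -30.6]
ft_force: [0.1, -1.1, 0.3]
finger_gap: 0.022
```

```bash
python3 chk.py
```

```text
[ 0.5726  0.0304  0.2313 -1.7033 -0.7833  0.4133] r 0.0199 phi 301.0801982483431
```

Emit:
move_arm(
  targets=[0,-0.0015,-0.0015,0,0,0,0.2,0,-0.0016,-0.0013,0,0,0,0.2,0,-0.0017,-0.0012,0,0,0,0.2,0,-0.0019,-0.001,0,0,0,0.2,0,-0.0019,-0.0008,0,0,0,0.2],
)

```text
t: 27.8
position: [0.5647, 0.0365, 0.2314]
ee_rot: [66.1, 89.8, -28.0]
ft_force: [-0.2, -1.8, -0.7]
finger_gap: 0.0216
```

Emit:
move_arm(
  targets=[0,-0.002,-0.0006,0,0,0,0.2,0,-0.0021,-0.0003,0,0,0,0.2,0,-0.0021,-0.0001,0,0,0,0.2,0,-0.0021,0.0001,0,0,0,0.2,0,-0.0021,0.0003,0,0,0,0.2],
)

```text
t: 28.42
position: [0.5543, 0.0378, 0.2314]
ee_rot: [67.7, 89.8, -26.4]
ft_force: [1.2, -1.3, -0.1]
finger_gap: 0.0216
```

```bash
python3 chk.py
```

```text
[ 0.554   0.0378  0.2312  0.6967 -2.37    0.7767] r 0.02 phi 1.2156481841641096
```

Emit:
move_arm(
  targets=[0,0,0,0,0,0,0.2,0,0,0,0,0,0,0.2,0,0,0,0,0,0,0.2,-0.004,0.0005,0.0025,0,0,0,0.2,-0.01,0,0,0,0,0,0.2],
)

```text
t: 29.2
position: [0.5541, 0.0356, 0.2449]
ee_rot: [49.7, 90.0, -44.3]
ft_force: [-0.3, 0.2, -1.7]
finger_gap: 0.022
```

Emit:
move_arm(
  targets=[-0.01,0,0,0,0,0,0.2,-0.015,0,0,0,0,0,0.2,0,0,0,0,0,0,0.2],
)

```text
t: 29.58
position: [0.5555, 0.0353, 0.2724]
ee_rot: [76.7, 89.7, -17.4]
ft_force: [0.8, 1.0, -1.6]
finger_gap: 0.0215
```

Run:
```python
from h import *
print(tcp())
w=camera("side");crop(w,"d17",260,130,350,210,8)
plan([.4376,.3409,.272],down(-4.1,0),10,0.2)
```

```text
(29.575, array([0.5555, 0.0353, 0.2724]), array([[ 0.006,  0.997, -0.071],
       [-0.002, -0.071, -0.997],
       [-1.   ,  0.006,  0.001]]), array([ 0.8 ,  0.97, -1.59]), 0.021480483133206097)
max shift 0.030553093622800703 turn deg 0.0242413790175613
[-0.0002, -0.0139, -0.0296, 0.0, 0.0001, -0.0004, 0.2, -0.0002, -0.0139, -0.0296, 0.0, 0.0001, -0.0004, 0.2, -0.0001, -0.0139, -0.0296, 0.0, 0.0001, -0.0004, 0.2, -0.0001, -0.0139, -0.0296, 0.0, 0.0001, -0.0004, 0.2, -0.0001, -0.0139, -0.0296, 0.0, 0.0001, -0.0004, 0.2]
[-0.0001, -0.0139, -0.0296, 0.0, 0.0001, -0.0004, 0.2, -0.0001, -0.0139, -0.0296, 0.0, 0.0001, -0.0004, 0.2, -0.0001, -0.0139, -0.0296, 0.0, 0.0001, -0.0004, 0.2, -0.0001, -0.0139, -0.0296, 0.0, 0.0001, -0.0004, 0.2, -0.0001, -0.0139, -0.0296, 0.0, 0.0001, -0.0004, 0.2]
```

View pics/d17.png

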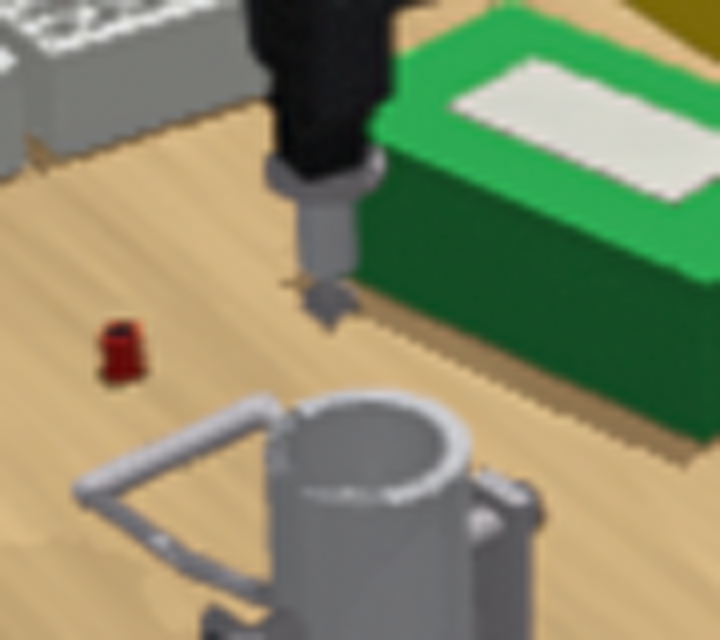

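Emit:
move_arm(
  targets=[0,-0.014,-0.0295,0,0,0,0.2,0,-0.014,-0.0295,0,0,0,0.2,0,-0.014,-0.0295,0,0,0,0.2,0,-0.014,-0.0295,0,0,0,0.2,0,-0.014,-0.0295,0,0,0,0.2],
)

```text
t: 30.25
position: [0.4944, 0.1884, 0.2694]
ee_rot: [46.4, 89.9, -47.7]
ft_force: [0.5, -0.2, -1.6]
finger_gap: 0.0218
```

Emit:
move_arm(
  targets=[0,-0.014,-0.0295,0,0,0,0.2,0,-0.014,-0.0295,0,0,0,0.2,0,-0.014,-0.0295,0,0,0,0.2,0,-0.0135,-0.0295,0,0,0,0.2,0,-0.0135,-0.03,0,0,0,0.2],
)

```text
t: 30.88
position: [0.4361, 0.3408, 0.269]
ee_rot: [38.6, 89.9, -55.5]
ft_force: [0.9, 0.5, -1.4]
finger_gap: 0.0217
```

Emit:
move_arm(
  targets=[0,0,0,0,0,0,0.2,0,0,0,0,0,0,0.2,0,0,0,0,0,0,0.2],
)

```text
t: 31.25
position: [0.4372, 0.3391, 0.2694]
ee_rot: [48.8, 89.9, -45.3]
ft_force: [0.1, -0.6, -1.1]
finger_gap: 0.0216
```

Run:
```python
from h import *
print(tcp())
w=camera("side");crop(w,"d18",170,80,250,180,6);c=calibration("wrist");w=camera("wrist");crop(w,"w18",200,80,440,320,2.5);print(tcp()[1])
plan([.4373,.3407,.25],down(-4.1,0),1,0.2)
```

```text
(31.25, array([0.4372, 0.3391, 0.2694]), array([[ 0.002,  0.997, -0.072],
       [-0.002, -0.072, -0.997],
       [-1.   ,  0.002,  0.002]]), array([ 0.1 , -0.59, -1.06]), 0.021647928496161886)
[0.4373 0.3392 0.2696]
max shift 0.01960480300504569 turn deg 0.1548294345618559
[0.0196, -0.0002, -0.0015, -0.0009, 0.0013, -0.0022, 0.2]
```

View pics/d18.png

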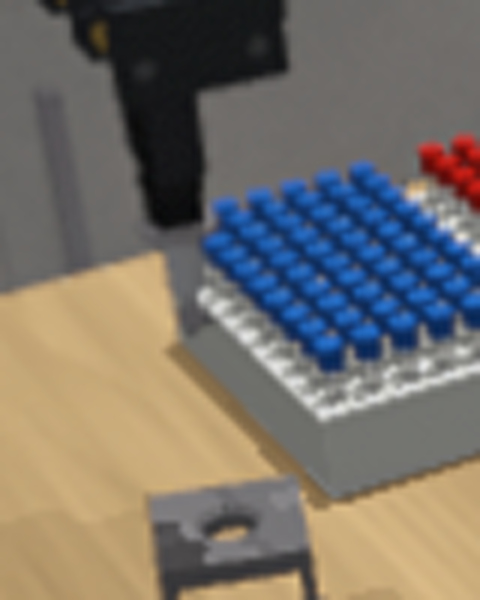

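View pics/w18.png

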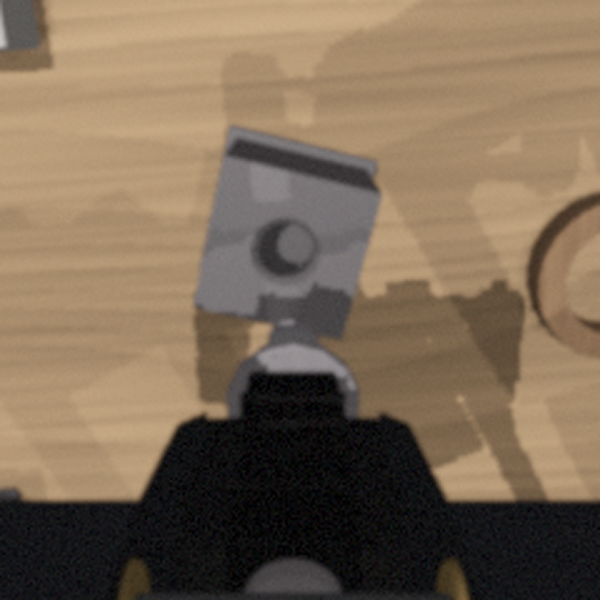

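Run:
```python
from h import *
c=calibration("wrist");q=lambda u,v:(u/2.5+200,v/2.5+80)
for p in [(252,248),(321,248),(286,218),(286,278),(286.5,248)]: print(onz(c,q(*p),.08))
print("corners",np.mean([onz(c,q(*p),.08)[:2] for p in[(230,152),(380,193),(343,338),(196,305)]],0))
```

```text
[0.44004497 0.35480909 0.08      ]
[0.43780791 0.32435705 0.08      ]
[0.45239097 0.33879154 0.08      ]
[0.42513912 0.3408459  0.08      ]
[0.43892609 0.33958466 0.08      ]
corners [0.43819679 0.33929019]
```

Emit:
move_arm(
  targets=[0.03,0.001,-0.001,0,0,0,0.2,0.03,0,0,0,0,0,0.2,0.025,0,0,0,0,0,0.2,0.008,0,0,0,0,0,0.2,0,0,0,0,0,0,0.2],
)

```text
t: 31.98
position: [0.4383, 0.3405, 0.1767]
ee_rot: [51.2, 89.9, -42.9]
ft_force: [0.0, -0.4, -0.6]
finger_gap: 0.0218
```

Run:
```python
from h import *
print(tcp())
w=camera("side");crop(w,"d19",170,80,250,180,6);w=camera("wrist");crop(w,"w19",200,80,440,320,2.5)
w=camera("scene");crop(w,"s19",330,70,410,150,7)
```

```text
(31.975, array([0.4383, 0.3405, 0.1767]), array([[ 0.002,  0.997, -0.072],
       [-0.002, -0.072, -0.997],
       [-1.   ,  0.002,  0.001]]), array([ 0.01, -0.36, -0.63]), 0.021775287551191166)
```

View pics/d19.png

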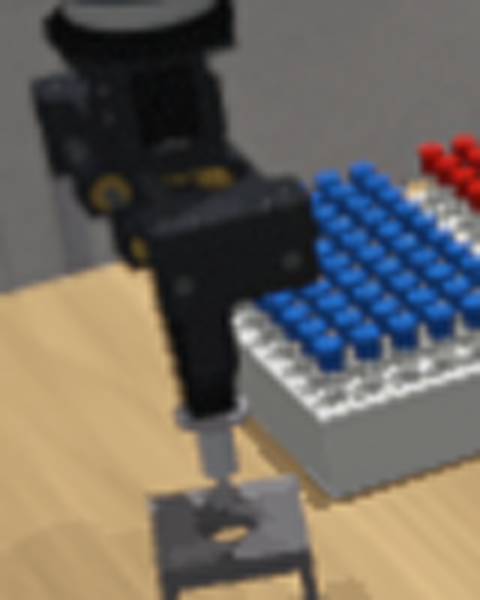

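View pics/w19.png

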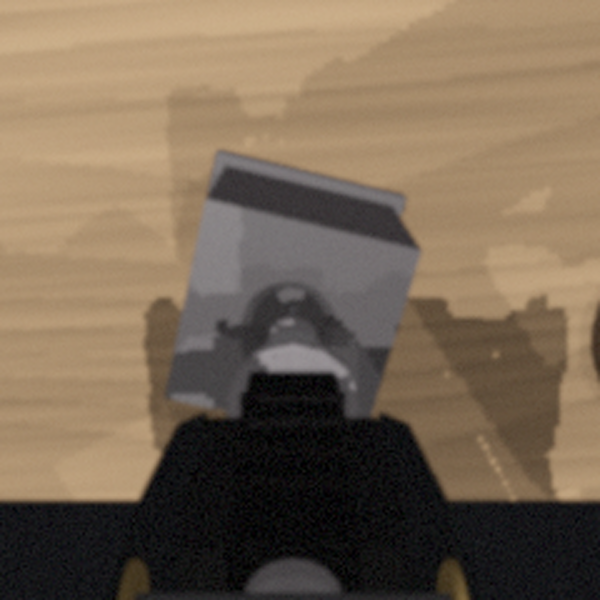

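Emit:
move_arm(
  targets=[0.006,0,0,0,0,0,0.2,0.006,0,0,0,0,0,0.2,0.006,0,0,0,0,0,0.2,0.006,0,0,0,0,0,0.2,0.006,0,0,0,0,0,0.2],
)

```text
t: 32.75
position: [0.4381, 0.3407, 0.146]
ee_rot: [53.9, 89.9, -40.2]
ft_force: [0.5, -0.2, -2.4]
finger_gap: 0.0216
```

Emit:
move_arm(
  targets=[0.006,0,0,0,0,0,0.2,0.006,0,0,0,0,0,0.2,0.006,0,0,0,0,0,0.2,0.004,0,0,0,0,0,0.2,0,0,0,0,0,0,0.2],
)

```text
t: 33.38
position: [0.438, 0.3406, 0.1242]
ee_rot: [43.5, 89.9, -50.5]
ft_force: [-0.1, 0.1, -1.1]
finger_gap: 0.0216
```

Emit:
move_arm(
  targets=[0.002,0,0,0,0,0,0.2,0.0015,0,0,0,0,0,0.2,0,0,0,0,0,0,0.2],
)

```text
t: 33.75
position: [0.4382, 0.3407, 0.121]
ee_rot: [58.8, 89.9, -35.3]
ft_force: [0.7, -0.2, -1.6]
finger_gap: 0.0219
```

Run:
```python
from h import *
w=camera("side");crop(w,"d20",170,110,250,180,8);w=camera("wrist");crop(w,"w20",200,180,440,360,3)
print(tcp())
```

```text
(33.85, array([0.4383, 0.3407, 0.1212]), array([[ 0.002,  0.997, -0.071],
       [-0.001, -0.071, -0.997],
       [-1.   ,  0.002,  0.001]]), array([-0.05, -0.07, -0.39]), 0.021847132543852184)
```

View pics/d20.png

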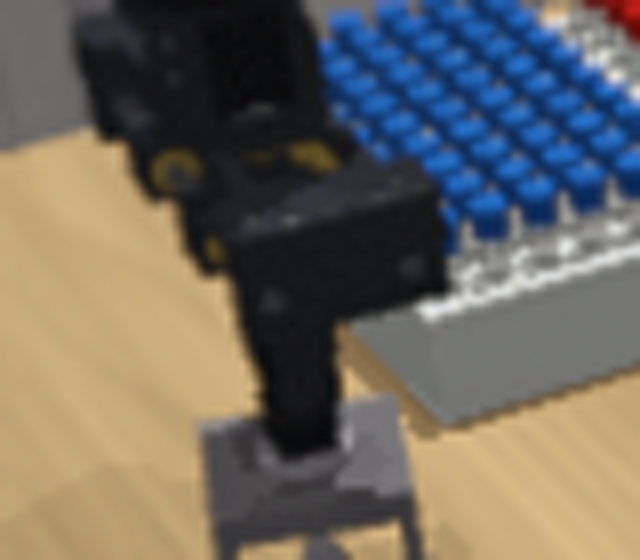

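Emit:
move_arm(
  targets=[0.001,0,0,0,0,0,0.2,0.0005,0,0,0,0,0,0.2,0,0,0,0,0,0,0.2],
)

```text
t: 34.22
position: [0.4384, 0.3408, 0.1204]
ee_rot: [67.8, 89.8, -26.3]
ft_force: [-2.5, -0.6, 3.4]
finger_gap: 0.0218
```

Emit:
move_arm(
  targets=[0,0,0,0,0,0,0.3,0,0,0,0,0,0,0.35,0,0,0,0,0,0,0.4,0,0,0,0,0,0,0.5,0,0,0,0,0,0,0.6],
)

```text
t: 34.85
position: [0.4382, 0.3407, 0.1195]
ee_rot: [57.8, 89.9, -36.2]
ft_force: [-0.7, -0.3, 0.9]
finger_gap: 0.052
```

Emit:
move_arm(
  targets=[0,0,0,0,0,0,0.6,-0.02,0,0,0,0,0,0.6,-0.03,0,0,0,0,0,0.6,-0.04,0,0,0,0,0,0.6,-0.04,0,0,0,0,0,0.6],
)

```text
t: 35.48
position: [0.4378, 0.3408, 0.2507]
ee_rot: [52.1, 89.9, -42.0]
ft_force: [0.2, -0.2, 0.0]
finger_gap: 0.0531
```

Run:
```python
from h import *
print(tcp())
w=camera("side");crop(w,"d21",170,110,250,180,8);w=camera("wrist");crop(w,"w21",200,120,440,320,3)
for n in("scene","side"):
    w=camera(n)
    for b in blobs(red(w)):
        if b[1][4]<90: print(n,b[0],b[1][4])
```

```text
(35.475, array([0.4378, 0.3408, 0.2507]), array([[ 0.002,  0.997, -0.071],
       [-0.002, -0.071, -0.997],
       [-1.   ,  0.002,  0.001]]), array([ 0.19, -0.18,  0.01]), 0.05308518567359455)
scene [398.4 168.7] 12
scene [282.5 217.6] 25
scene [292.4 221.9] 25
scene [307.3 231.5] 28
scene [187.7 255.7] 15
scene [248.9 282.9] 17
side [274.8 174.2] 26
side [339.6 238.2] 30
side [325.8 250. ] 39
side [317.5 258.3] 44
side [405.4 296. ] 57
side [364.4 365.1] 65
```

View pics/d21.png

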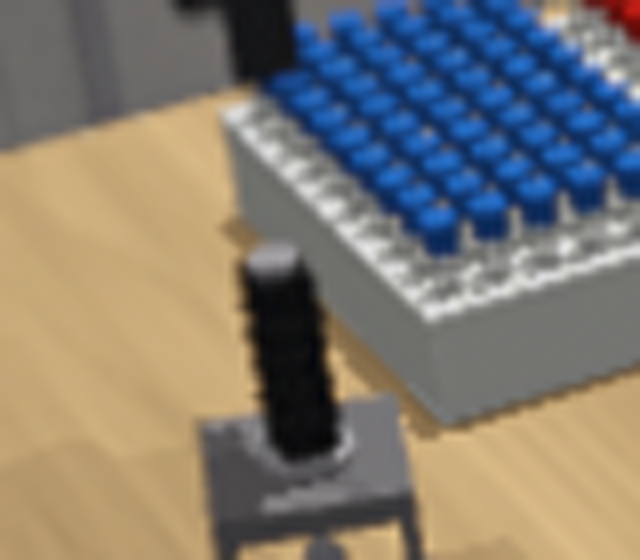

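View pics/w21.png

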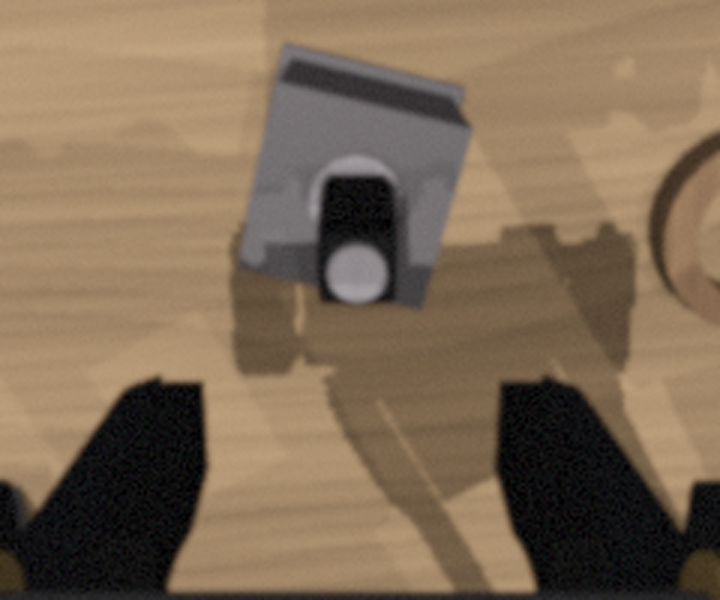

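Run:
```python
from h import *
d=calibration("side");s=calibration("scene")
print("box corners side bottom",onz(d,(299,160),0),onz(d,(348,185),0), "top-left z?", tri([(d,(220+313/4,80+258/4)),(s,(432,175))]))
A=[(s,(397.7,168.5)),(d,(274.8,174.2))]; print(onz(*A[0],.009),onz(*A[1],.009))
B=[(s,(187.7,255.9)),(d,(364.4,364.8))];print(onz(*B[0],.009),onz(*B[1],.009))
C=[(s,(248.9,283)),(d,(405.4,296))];print(onz(*C[0],.009),onz(*C[1],.009))
plan([.60,.302,.2],down(-4.1),6,.6)
```

```text
box corners side bottom [0.73227622 0.34128857 0.        ] [0.77479187 0.13981477 0.        ] top-left z? [0.7271535  0.33422993 0.06076982]
[0.62480787 0.3054652  0.009     ] [0.6218779  0.29906555 0.009     ]
[ 0.44004367 -0.35650282  0.009     ] [ 0.43960676 -0.36034789  0.009     ]
[ 0.61879865 -0.27317062  0.009     ] [ 0.61488261 -0.27755218  0.009     ]
max shift 0.0269522572198998 turn deg 0.03538326899589271
[0.0085, 0.0273, 0.0046, 0.0001, 0.0001, -0.0006, 0.6, 0.0085, 0.0273, 0.0046, 0.0001, 0.0001, -0.0006, 0.6, 0.0084, 0.0273, 0.0046, 0.0001, 0.0001, -0.0006, 0.6, 0.0084, 0.0273, 0.0046, 0.0001, 0.0001, -0.0006, 0.6, 0.0084, 0.0273, 0.0046, 0.0001, 0.0001, -0.0006, 0.6]
[0.0084, 0.0273, 0.0046, 0.0001, 0.0001, -0.0006, 0.6]
```

Emit:
move_arm(
  targets=[0,0.027,0.0045,0,0,0,0.6,0.01,0.0275,0.0045,0,0,0,0.6,0.02,0.0275,0.0045,0,0,0,0.6,0.03,0.0275,0.0045,0,0,0,0.6,0.03,0.0275,0.0045,0,0,0,0.6],
)

```text
t: 36.3
position: [0.5729, 0.3079, 0.1568]
ee_rot: [-17.7, 89.9, -111.8]
ft_force: [-0.5, 0.3, -0.0]
finger_gap: 0.0527
```

Emit:
move_arm(
  targets=[0,0.027,0.0045,0,0,0,0.6,0,0,0,0,0,0,0.6,0,0,0,0,0,0,0.6],
)

```text
t: 36.67
position: [0.5986, 0.3023, 0.1589]
ee_rot: [1.7, 89.9, -92.4]
ft_force: [-0.1, -0.6, 0.4]
finger_gap: 0.0529
```

```bash
cat > look.py <<'E'
from h import *
import sys
n=sys.argv[1]
print(tcp()[1]);c=calibration("wrist");w=camera("wrist");cv2.imwrite(f"pics/{n}.png",w[:,:,::-1])
for b in blobs(red(w),8): print(b[0],b[1],onz(c,b[0],.018).round(4),onz(c,b[0],.009).round(4))
E
python3 look.py w22
```

```text
[0.5986 0.3023 0.1589]
[18.2  2.8] [  0   0  41  10 206] [0.7733 0.5256 0.018 ] [0.7762 0.5331 0.009 ]
[24.  29.6] [   0   13   52   32 1183] [0.7544 0.528  0.018 ] [0.7568 0.5356 0.009 ]
[29.1 65.2] [   0   52   63   28 1325] [0.7282 0.5336 0.018 ] [0.7297 0.5414 0.009 ]
[34.3 98.6] [   0   87   73   25 1405] [0.7019 0.539  0.018 ] [0.7025 0.5469 0.009 ]
[312.5 162.4] [304 154  18  20 149] [0.6284 0.3022 0.018 ] [0.6266 0.3025 0.009 ]
```

View pics/w22.png

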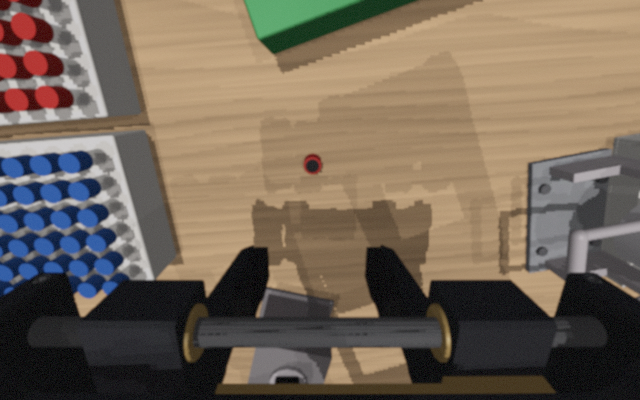

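Emit:
move_arm(
  targets=[0.03,0.009,-0.0005,0,0,0,0.6,0.03,0.009,-0.0005,0,0,0,0.6,0.03,0.009,-0.001,0,0,0,0.6,0.018,0,0,0,0,0,0.6,0,0,0,0,0,0,0.6],
)

```text
t: 37.35
position: [0.6253, 0.3022, 0.0506]
ee_rot: [-24.0, 89.9, -118.1]
ft_force: [0.6, -0.4, 0.8]
finger_gap: 0.0529
```

```bash
python3 look.py w23
```

```text
[0.6253 0.3022 0.0506]
[313.1 234.1] [300 222  27  34 454] [0.6325 0.3023 0.018 ] [0.6283 0.3027 0.009 ]
```

View pics/w23.png

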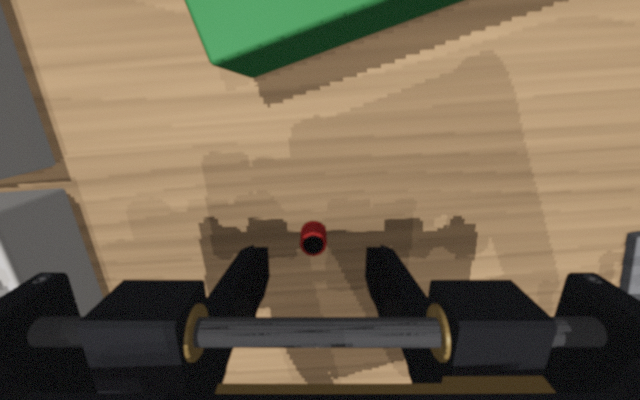

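Emit:
move_arm(
  targets=[0.01,0.0025,0,0,0,0,0.6,0.012,0,0,0,0,0,0.6,0.0125,0,0,0,0,0,0.6,0,0,0,0,0,0,0.3,0,0,0,0,0,0,0.1],
  newtons=15,
)

```text
t: 38.02
position: [0.6297, 0.3019, 0.0174]
ee_rot: [57.4, 89.9, -36.7]
ft_force: [0.4, 0.2, 0.0]
finger_gap: 0.035
```

Emit:
move_arm(
  targets=[0,0,0,0,0,0,0.1,0,0,0,0,0,0,0.1,0,0,0,0,0,0,0.1],
)

```text
t: 38.4
position: [0.6301, 0.302, 0.0181]
ee_rot: [73.6, 89.8, -20.4]
ft_force: [-0.4, 0.1, 1.7]
finger_gap: 0.0161
```

```bash
python3 look.py w24
python3 - <<'E'
from h import *
print(tcp()); w=cv2.imread("pics/w24.png")[:,:,::-1];crop(w,"w24c",220,180,420,330,3.5)
E
```

```text
[0.6301 0.302  0.0181]
[316.8 267.4] [302 251  31  43 739] [0.6336 0.3003 0.018 ] [0.6282 0.3006 0.009 ]
(38.45, array([0.6301, 0.302 , 0.0181]), array([[ 0.003,  0.997, -0.071],
       [-0.001, -0.071, -0.997],
       [-1.   ,  0.003,  0.001]]), array([-0.03, -0.8 ,  1.51]), 0.016102450609885303)
```

View pics/w24c.png

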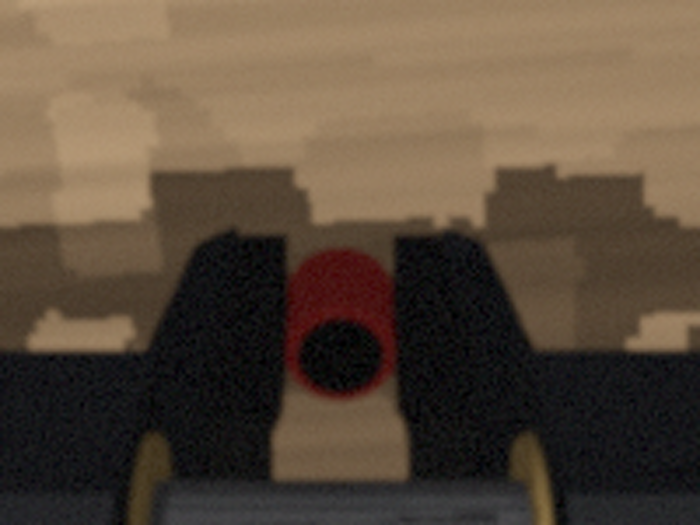

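Run:
```python
from h import *
c=np.load("c10.npy",allow_pickle=True).item()
print("tray top corners",[onz(c,p,.032)[:2].round(4) for p in[(327,37),(459,37),(443,168),(325,169)]])
print("rack top edge near tray", [onz(c,p,.06)[:2].round(4) for p in[(376,204),(468,209)]], [onz(c,p,.0)[:2].round(4) for p in[(376,204),(468,209)]])
s=calibration("side")
print([onz(s,p,.0)[:2].round(4) for p in[(280,328),(316,303)]],[onz(s,p,.06)[:2].round(4) for p in[(250,289),(280,310),(315,288)]])
print("marker",[onz(s,p,.01)[:2].round(4) for p in[(417,257),(450,240)]])
for p in [(376,65),(379,112),(385,138)]: print("cap",onz(c,p,.012)[:2].round(4))
```

```text
tray top corners [array([0.6265, 0.0078]), array([ 0.6434, -0.1368]), array([ 0.4976, -0.155 ]), array([ 0.4796, -0.008 ])]
rack top edge near tray [array([ 0.4499, -0.0727]), array([ 0.4561, -0.1851])] [array([ 0.4309, -0.0876]), array([ 0.4382, -0.2196])]
[array([ 0.3565, -0.195 ]), array([ 0.4522, -0.1806])] [array([ 0.3338, -0.1205]), array([ 0.3569, -0.2015]), array([ 0.4436, -0.1914])]
marker [array([ 0.7183, -0.2036]), array([ 0.8264, -0.2047])]
cap [ 0.6072 -0.0541]
cap [ 0.5546 -0.0672]
cap [ 0.524  -0.0805]
```

Run:
```python
from h import *
print(state()["joint_pos"].round(1))
p=tcp()[1]
plan([.62,.2,.24],down(-35),5,.1)
plan([.588,-.112,.2],down(-83),10,.1,[.62,.2,.24],down(-35))
```

```text
[ 1.590e+01  4.030e+01  7.940e+01 -1.000e-01  6.020e+01  1.101e+02]
max shift 0.04438017937395527 turn deg 6.184353632400086
[-0.0444, -0.0004, 0.0205, 0.1079, 0.0, -0.0006, 0.1, -0.0444, 0.0018, 0.0205, 0.1079, 0.0, -0.0006, 0.1, -0.0444, 0.0039, 0.0201, 0.1079, 0.0, -0.0006, 0.1, -0.0444, 0.006, 0.0196, 0.1079, 0.0, -0.0006, 0.1, -0.0444, 0.0081, 0.0188, 0.1079, 0.0, -0.0006, 0.1]
max shift 0.0312 turn deg 4.8
[0.004, 0.0153, 0.0274, 0.0838, 0.0, 0.0, 0.1, 0.004, 0.0175, 0.026, 0.0838, 0.0, 0.0, 0.1, 0.004, 0.0196, 0.0245, 0.0838, 0.0, 0.0, 0.1, 0.004, 0.0216, 0.0227, 0.0838, 0.0, 0.0, 0.1, 0.004, 0.0234, 0.0208, 0.0838, 0.0, 0.0, 0.1]
[0.004, 0.0251, 0.0188, 0.0838, 0.0, 0.0, 0.1, 0.004, 0.0266, 0.0166, 0.0838, 0.0, 0.0, 0.1, 0.004, 0.0279, 0.0144, 0.0838, 0.0, 0.0, 0.1, 0.004, 0.029, 0.012, 0.0838, 0.0, 0.0, 0.1, 0.004, 0.0299, 0.0095, 0.0838, 0.0, 0.0, 0.1]
```

Emit:
move_arm(
  targets=[-0.044,0,0,0.108,0,0,0.1,-0.0445,0.002,0.021,0.108,0,0,0.1,-0.0445,0.004,0.025,0.108,0,0,0.1,-0.0445,0.006,0.025,0.108,0,0,0.1,-0.0445,0.008,0.025,0.108,0,0,0.1],
)

```text
t: 39.08
position: [0.6147, 0.2041, 0.2412]
ee_rot: [94.0, 89.9, -31.2]
ft_force: [1.1, 0.7, -0.0]
finger_gap: 0.0166
```

Emit:
move_arm(
  targets=[0,0.0155,0.0275,0.084,0,0,0.1,0,0.0175,0.026,0.084,0,0,0.1,0,0.0195,0.0245,0.084,0,0,0.1,0,0.0215,0.0225,0.084,0,0,0.1,0,0.0235,0.021,0.084,0,0,0.1],
)

```text
t: 39.7
position: [0.5987, 0.0479, 0.2399]
ee_rot: [115.5, 89.9, -33.7]
ft_force: [0.1, 0.1, 0.6]
finger_gap: 0.0161
```

Emit:
move_arm(
  targets=[0,0.025,0.019,0.084,0,0,0.1,0,0.0265,0.0165,0.084,0,0,0.1,0,0.028,0.0145,0.084,0,0,0.1,0,0.029,0.012,0.084,0,0,0.1,0,0.03,0.0095,0.084,0,0,0.1],
)

```text
t: 40.33
position: [0.5822, -0.1082, 0.2401]
ee_rot: [141.3, 89.9, -32.0]
ft_force: [0.0, 0.1, 0.5]
finger_gap: 0.0162
```

```bash
python3 look.py w25
python3 - <<'E'
from h import *
print(tcp()); print(state()["joint_pos"].round(1))
plan([.588,-.112,.1],down(-83),1,.1)
E
```

```text
[ 0.5822 -0.1082  0.2401]
[307.9  17.1] [303  12  10  10  51] [ 0.6115 -0.2734  0.018 ] [ 0.612  -0.2754  0.009 ]
[522.4 132. ] [479 123  85  20 934] [ 0.3518 -0.1866  0.018 ] [ 0.3457 -0.1865  0.009 ]
[516.8 153.5] [474 144  82  21 882] [ 0.3501 -0.1616  0.018 ] [ 0.344  -0.1608  0.009 ]
[510.6 174.1] [469 165  80  21 862] [ 0.3495 -0.1365  0.018 ] [ 0.3434 -0.1351  0.009 ]
[504.8 193.9] [464 184  79  22 867] [ 0.3487 -0.1113  0.018 ] [ 0.3425 -0.1093  0.009 ]
[360.4 198.9] [354 193  14  13 116] [ 0.5255 -0.084   0.018 ] [ 0.5238 -0.0812  0.009 ]
[335.2 205.4] [329 201  13  10 104] [ 0.5554 -0.0718  0.018 ] [ 0.5545 -0.0688  0.009 ]
[497.6 213.1] [459 203  77  22 888] [ 0.3498 -0.0856  0.018 ] [ 0.3437 -0.0829  0.009 ]
[293.  210.3] [287 204  13  13 112] [ 0.6073 -0.0591  0.018 ] [ 0.6077 -0.0558  0.009 ]
[317.1 266.4] [302 252  31  41 656] [0.5678 0.0171 0.018 ] [0.5672 0.0224 0.009 ]
[316.9 292.2] [313 292   8   2  10] [0.5633 0.0576 0.018 ] [0.5626 0.0639 0.009 ]
(40.375, array([ 0.5819, -0.1119,  0.24  ]), array([[ 0.002,  0.111, -0.994],
       [-0.004, -0.994, -0.111],
       [-1.   ,  0.004, -0.001]]), array([-0.38, -1.62, -0.67]), 0.016298199887777528)
[-22.3  13.   90.1  -0.2  76.7 151.4]
max shift 0.14004619565504905 turn deg 0.6705244398740862
[0.1401, 0.0003, -0.0058, -0.011, -0.0014, -0.0038, 0.1]
```

View pics/w25.png

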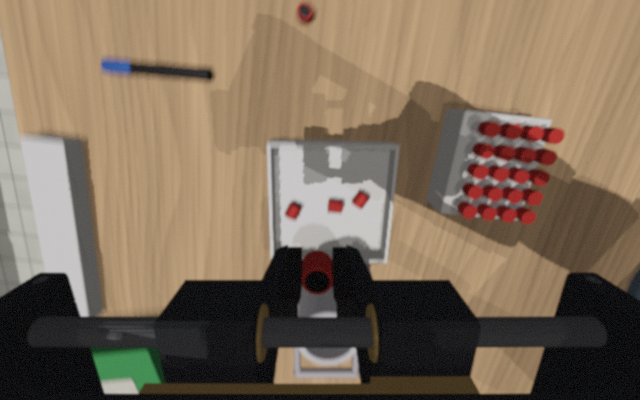

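Emit:
move_arm(
  targets=[0.05,0,-0.003,0,0,0,0.1,0.05,0,-0.002,0,0,0,0.1,0.05,0,0,0,0,0,0.1,0.04,0,0,0,0,0,0.1,0.02,0,0,0,0,0,0.1],
)

```text
t: 41.0
position: [0.5865, -0.1062, 0.0276]
ee_rot: [-9.4, 89.9, 177.5]
ft_force: [0.0, -0.3, -0.2]
finger_gap: 0.0164
```

Emit:
move_arm(
  targets=[0,0,0,0,0,0,0.25,0,0,0,0,0,0,0.4,0,0,0,0,0,0,0.4,-0.04,0,0,0,0,0,0.4,-0.06,0,0,0,0,0,0.6],
)

```text
t: 41.62
position: [0.5867, -0.1064, 0.1304]
ee_rot: [26.5, 90.0, -146.7]
ft_force: [1.3, -0.7, 0.5]
finger_gap: 0.0431
```

```bash
python3 look.py w26
python3 - <<'E'
from h import *
plan([.6165,-.20,.16],down(-83),5,.6)
E
```

```text
[ 0.5867 -0.1064  0.1304]
[610.6 147.6] [ 580  135   60   26 1238] [ 0.3528 -0.1839  0.018 ] [ 0.3439 -0.1836  0.009 ]
[604.  181.2] [ 567  168   73   27 1374] [ 0.3463 -0.1559  0.018 ] [ 0.3372 -0.1547  0.009 ]
[318.8 204.8] [311 199  17  16 141] [ 0.5851 -0.106   0.018 ] [ 0.5846 -0.1029  0.009 ]
[599.5 212.9] [ 557  200   83   29 1496] [ 0.3381 -0.1279  0.018 ] [ 0.3286 -0.1256  0.009 ]
[381. 239.] [372 229  20  21 238] [ 0.5253 -0.0802  0.018 ] [ 0.5227 -0.0762  0.009 ]
[591.6 256.6] [ 536  229  104   58 3481] [ 0.3272 -0.0855  0.018 ] [ 0.3174 -0.0816  0.009 ]
[346.1 247.8] [337 241  19  14 232] [ 0.5553 -0.0677  0.018 ] [ 0.5538 -0.0632  0.009 ]
[287.1 254.9] [277 245  21  20 269] [ 0.6081 -0.0541  0.018 ] [ 0.6085 -0.0491  0.009 ]
max shift 0.01834837080190593 turn deg 0.17109511526280302
[-0.0037, 0.0188, -0.0027, -0.0004, -0.0025, -0.0015, 0.6, -0.0037, 0.0188, -0.0027, -0.0004, -0.0025, -0.0015, 0.6, -0.0037, 0.0188, -0.0027, -0.0004, -0.0025, -0.0015, 0.6, -0.0038, 0.0188, -0.0026, -0.0004, -0.0025, -0.0015, 0.6, -0.0038, 0.0188, -0.0026, -0.0004, -0.0025, -0.0015, 0.6]
```

View pics/w26.png

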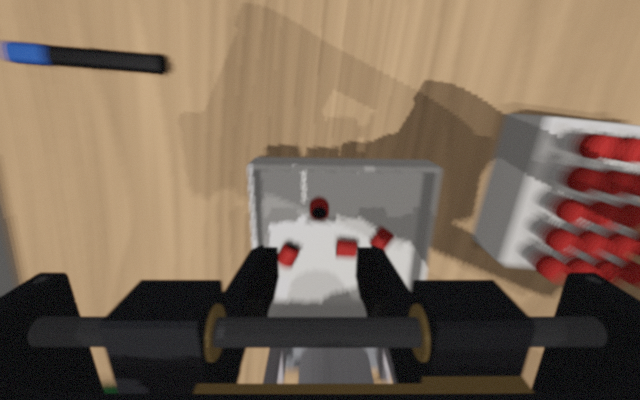

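Emit:
move_arm(
  targets=[0,0.028,-0.006,0,0,0,0.6,0,0.028,-0.006,0,0,0,0.6,0,0.028,-0.006,0,0,0,0.6,0,0.028,0.005,0,0,0,0.6,0.01,0.028,0.005,0,0,0,0.6],
)

```text
t: 42.3
position: [0.6137, -0.2464, 0.1225]
ee_rot: [140.8, 89.6, -32.3]
ft_force: [-0.2, 0.4, -0.4]
finger_gap: 0.053
```

Emit:
move_arm(
  targets=[0,0,0,0,0,0,0.6,0,0,0,0,0,0,0.6],
)

```text
t: 42.55
position: [0.6127, -0.2444, 0.121]
ee_rot: [147.5, 89.8, -25.7]
ft_force: [-0.4, 0.2, 0.1]
finger_gap: 0.053
```

```bash
python3 look.py w27
```

```text
[ 0.6127 -0.2444  0.121 ]
[551.7  90. ] [537  79  37  22 492] [ 0.4512 -0.3576  0.018 ] [ 0.4447 -0.3587  0.009 ]
[316.  165.9] [307 157  20  23 204] [ 0.6181 -0.2798  0.018 ] [ 0.6179 -0.2779  0.009 ]
[382.4 363.7] [373 353  20  22 283] [ 0.5269 -0.0853  0.018 ] [ 0.5233 -0.0761  0.009 ]
[351.5 370.4] [344 363  16  16 238] [ 0.5567 -0.0728  0.018 ] [ 0.5542 -0.0631  0.009 ]
[299.1 376.8] [292 366  17  19 170] [ 0.6093 -0.0576  0.018 ] [ 0.6088 -0.0474  0.009 ]
```

View pics/w27.png

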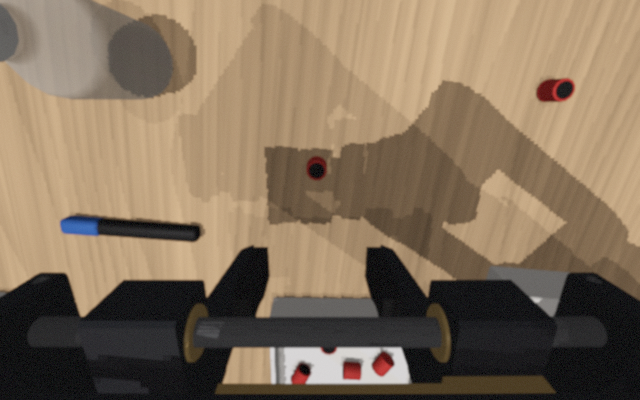

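Emit:
move_arm(
  targets=[0.02,0.0165,-0.001,0,0,0,0.6,0.025,0.017,-0.001,0,0,0,0.6,0.025,0,0,0,0,0,0.6,0,0,0,0,0,0,0.6],
)

```text
t: 43.1
position: [0.6174, -0.276, 0.0484]
ee_rot: [-47.7, 89.9, 139.2]
ft_force: [-0.3, -0.0, -0.5]
finger_gap: 0.0529
```

```bash
python3 look.py w28;python3 - <<'E'
from h import *
w=cv2.imread("pics/w28.png")[:,:,::-1];crop(w,"w28c",220,180,420,330,3.5)
E
```

```text
[ 0.6174 -0.276   0.0484]
[625. 144.] [607 129  33  31 816] [ 0.4575 -0.3589  0.018 ] [ 0.4482 -0.3588  0.009 ]
[316.6 237. ] [304 224  26  34 471] [ 0.6186 -0.2833  0.018 ] [ 0.6181 -0.2791  0.009 ]
```

View pics/w28c.png

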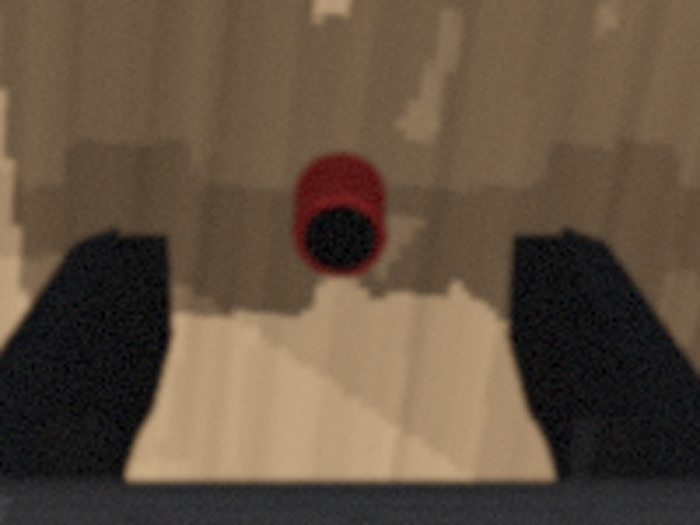

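Emit:
move_arm(
  targets=[0.01,0.0015,-0.0005,0,0,0,0.6,0.012,0,0,0,0,0,0.6,0.01,0,0,0,0,0,0.6,0,0,0,0,0,0,0.3,0,0,0,0,0,0,0.1],
  newtons=15,
)

```text
t: 43.78
position: [0.6193, -0.2795, 0.0183]
ee_rot: [140.5, 89.9, -32.7]
ft_force: [0.6, 0.8, -0.3]
finger_gap: 0.0354
```

Emit:
move_arm(
  targets=[0,0,0,0,0,0,0.1,0,0,0,0,0,0,0.1,0,0,0,0,0,0,0.1,-0.04,0,0,0,0,0,0.1,-0.05,0,0,0,0,0,0.1],
)

```text
t: 44.4
position: [0.618, -0.2786, 0.1076]
ee_rot: [-44.7, 89.9, 142.1]
ft_force: [-0.0, -0.2, 0.9]
finger_gap: 0.0161
```

```bash
python3 look.py w29;python3 - <<'E'
from h import *
w=cv2.imread("pics/w29.png")[:,:,::-1];crop(w,"w29c",220,180,420,330,3.5)
plan([.615,-.118,.11],down(-83),5,.1)
E
```

```text
[ 0.618  -0.2786  0.1076]
[559.2 137. ] [546 127  31  23 482] [ 0.4481 -0.3594  0.018 ] [ 0.4409 -0.3592  0.009 ]
[316.8 266.5] [301 251  32  41 691] [ 0.6124 -0.2308  0.018 ] [ 0.6118 -0.2255  0.009 ]
[329.  378.5] [323 374  13  10 127] [ 0.5856 -0.1077  0.018 ] [ 0.5839 -0.0974  0.009 ]
max shift 0.03263682830671968 turn deg 0.1359925086337137
[0.0012, -0.0326, -0.0025, -0.0004, -0.0018, -0.0015, 0.1, 0.0012, -0.0326, -0.0025, -0.0004, -0.0018, -0.0015, 0.1, 0.0013, -0.0326, -0.0025, -0.0004, -0.0018, -0.0015, 0.1, 0.0013, -0.0326, -0.0025, -0.0004, -0.0018, -0.0015, 0.1, 0.0014, -0.0326, -0.0025, -0.0004, -0.0018, -0.0015, 0.1]
```

View pics/w29c.png

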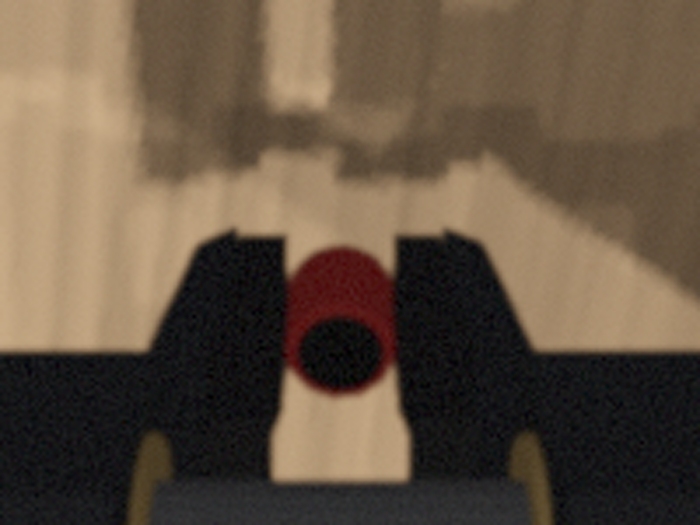

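Emit:
move_arm(
  targets=[0,-0.0315,0.0115,0,0,0,0.1,0,-0.0315,0.0115,0,0,0,0.1,0,-0.0315,0.0115,0,0,0,0.1,0,-0.0315,0.0115,0,0,0,0.1,0,-0.0315,0.0115,0,0,0,0.1],
)

```text
t: 45.08
position: [0.5427, -0.1289, 0.1081]
ee_rot: [142.9, 89.8, -30.2]
ft_force: [1.0, 0.3, -0.0]
finger_gap: 0.0159
```

Emit:
move_arm(
  targets=[0,0,0,0,0,0,0.1,0.03,0,0,0,0,0,0.1,0.03,0,0,0,0,0,0.1,0.018,0,0,0,0,0,0.1,0,0,0,0,0,0,0.1],
)

```text
t: 45.7
position: [0.5427, -0.1301, 0.0287]
ee_rot: [38.7, 90.0, -134.5]
ft_force: [-0.4, -0.9, -0.1]
finger_gap: 0.0163
```

Run:
```python
from h import *
print(tcp())
```

```text
(45.7, array([ 0.5427, -0.1301,  0.0287]), array([[-0.   ,  0.119, -0.993],
       [-0.   , -0.993, -0.119],
       [-1.   ,  0.   ,  0.   ]]), array([-0.38, -0.88, -0.14]), 0.016288171662581067)
```

Emit:
move_arm(
  targets=[0.003,0,0,0,0,0,0.2,0,0,0,0,0,0,0.28,0,0,0,0,0,0,0.3,-0.04,0,0,0,0,0,0.3,-0.06,0,0,0,0,0,0.6],
)

```text
t: 46.32
position: [0.5418, -0.1291, 0.1266]
ee_rot: [-22.5, 89.9, 164.4]
ft_force: [1.5, 0.1, -0.2]
finger_gap: 0.0343
```

```bash
python3 look.py w30
python3 - <<'E'
from h import *
plan([.448,-.32,.125],down(-83),6,.6)
for n in("scene","side"):
    w=camera(n)
    for b in blobs(red(w)):
        if b[1][4]<90: print(n,b[0],b[1][4])
E
```

```text
[ 0.5418 -0.1291  0.1266]
[566.  179.4] [ 502  164  126   34 2436] [ 0.3376 -0.1767  0.018 ] [ 0.3297 -0.1753  0.009 ]
[557.4 211.6] [ 493  196  126   33 2282] [ 0.3341 -0.1482  0.018 ] [ 0.326  -0.1458  0.009 ]
[314.2 203.6] [306 198  17  16 143] [ 0.5442 -0.1305  0.018 ] [ 0.5439 -0.1275  0.009 ]
[266.  225.3] [257 219  17  16 156] [ 0.5837 -0.1056  0.018 ] [ 0.5849 -0.1016  0.009 ]
[538.7 262.1] [ 476  226  135   81 5170] [ 0.3327 -0.0985  0.018 ] [ 0.3246 -0.0942  0.009 ]
[328.8 257.8] [319 248  20  20 242] [ 0.525  -0.0804  0.018 ] [ 0.524  -0.0754  0.009 ]
[293.5 266.1] [285 259  19  14 223] [ 0.556  -0.0681  0.018 ] [ 0.5562 -0.0627  0.009 ]
[236.8 273.7] [228 264  19  21 261] [ 0.6074 -0.0538  0.018 ] [ 0.6095 -0.0479  0.009 ]
[495. 276.] [493 275   5   3   9] [ 0.3684 -0.0795  0.018 ] [ 0.3616 -0.0746  0.009 ]
max shift 0.03145007122903194 turn deg 0.12560217397562756
[0.0019, 0.0292, 0.0202, -0.0003, -0.0018, -0.0012, 0.6, 0.0019, 0.0292, 0.0202, -0.0003, -0.0018, -0.0012, 0.6, 0.0019, 0.0292, 0.0202, -0.0003, -0.0018, -0.0012, 0.6, 0.0019, 0.0292, 0.0202, -0.0003, -0.0018, -0.0012, 0.6, 0.0019, 0.0292, 0.0202, -0.0003, -0.0018, -0.0012, 0.6]
[0.0019, 0.0292, 0.0202, -0.0003, -0.0018, -0.0012, 0.6]
scene [238.7 173.1] 12
scene [233.4 177.4] 14
scene [229.1 184.3] 37
scene [240.3 195.9] 27
scene [293.3 223.3] 17
scene [307.3 231.5] 28
scene [274.6 232.9] 12
scene [289.8 237.6] 12
scene [187.9 255.9] 18
side [339.6 238.2] 30
side [325.8 250. ] 39
side [343.9 254.8] 31
side [317.5 258.5] 44
side [335.8 266.3] 13
side [364.4 365.1] 65
```

View pics/w30.png

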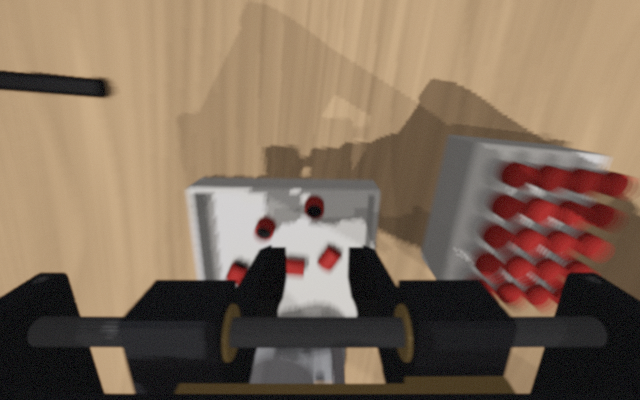

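Run:
```python
from h import *
s=calibration("scene")
print([onz(s,p,.015)[:2].round(3) for p in[(137,269),(207,364),(62,320)]], onz(s,(60,275),.1)[:2])
plan([.446,-.325,.12],down(-83),6,.6)
```

```text
[array([ 0.383, -0.485]), array([ 0.722, -0.481]), array([ 0.378, -0.709])] [ 0.31516911 -0.63783323]
max shift 0.03233597827774252 turn deg 0.10918527241169945
[0.0019, 0.0301, 0.0204, -0.0004, -0.0015, -0.001, 0.6, 0.0019, 0.0301, 0.0204, -0.0004, -0.0015, -0.001, 0.6, 0.0019, 0.0301, 0.0204, -0.0004, -0.0015, -0.001, 0.6, 0.0019, 0.0301, 0.0204, -0.0004, -0.0015, -0.001, 0.6, 0.0019, 0.0301, 0.0205, -0.0004, -0.0015, -0.001, 0.6]
[0.0019, 0.0301, 0.0205, -0.0004, -0.0015, -0.001, 0.6]
```

Laptop edge is at y ≈ -0.485, clear of the stray at y ≈ -0.358.

Emit:
move_arm(
  targets=[0,0.03,0.0205,0,0,0,0.6,0,0.03,0.0205,0,0,0,0.6,0,0.03,0.0205,0,0,0,0.6,0,0.03,0.0205,0,0,0,0.6,0.01,0.03,0.0205,0,0,0,0.6],
)

```text
t: 47.1
position: [0.4586, -0.2918, 0.1165]
ee_rot: [140.3, 89.9, -32.9]
ft_force: [0.4, -0.4, 0.7]
finger_gap: 0.0525
```

Emit:
move_arm(
  targets=[0,0.03,0.0205,0,0,0,0.6,0,0,0,0,0,0,0.6,0,0,0,0,0,0,0.6],
)

```text
t: 47.48
position: [0.4423, -0.3223, 0.1162]
ee_rot: [179.6, 89.9, 6.4]
ft_force: [-0.2, 0.2, 0.3]
finger_gap: 0.0529
```

```bash
python3 look.py w31
```

```text
[ 0.4423 -0.3223  0.1162]
[322.7 161.9] [313 152  21  24 218] [ 0.4428 -0.3623  0.018 ] [ 0.4424 -0.3605  0.009 ]
```

View pics/w31.png

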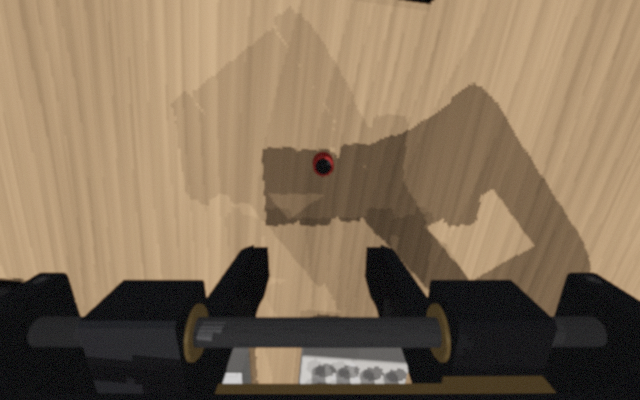

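Emit:
move_arm(
  targets=[0.02,0.018,0.002,0,0,0,0.6,0.025,0.018,0.002,0,0,0,0.6,0.023,0.0005,0,0,0,0,0.6,0,0,0,0,0,0,0.6],
)

```text
t: 48.02
position: [0.4425, -0.3576, 0.0471]
ee_rot: [-78.7, 89.9, 108.2]
ft_force: [-0.3, 0.5, 0.3]
finger_gap: 0.0531
```

```bash
python3 look.py w32;python3 - <<'E'
from h import *
w=cv2.imread("pics/w32.png")[:,:,::-1];crop(w,"w32c",220,180,420,330,3.5)
E
```

```text
[ 0.4425 -0.3576  0.0471]
[317.8 236.5] [305 223  27  36 491] [ 0.4432 -0.3659  0.018 ] [ 0.4426 -0.3617  0.009 ]
```

View pics/w32c.png

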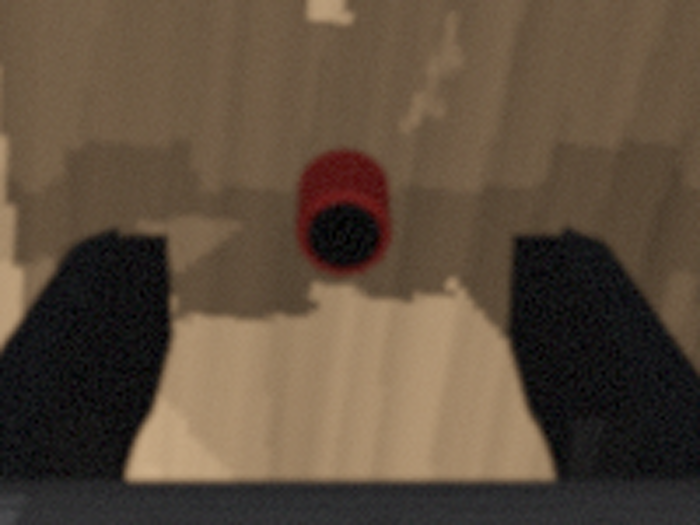

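Emit:
move_arm(
  targets=[0.01,0.0025,0,0,0,0,0.6,0.011,0,0,0,0,0,0.6,0.009,0,0,0,0,0,0.6,0,0,0,0,0,0,0.3,0,0,0,0,0,0,0.1],
  newtons=15,
)

```text
t: 48.7
position: [0.4435, -0.3626, 0.0191]
ee_rot: [139.8, 89.9, -33.3]
ft_force: [-0.1, 0.2, 0.2]
finger_gap: 0.0348
```

Emit:
move_arm(
  targets=[0,0,0,0,0,0,0.1,0,0,0,0,0,0,0.1,0,0,0,0,0,0,0.1,-0.05,0,0,0,0,0,0.1,-0.06,0,0,0,0,0,0.1],
)

```text
t: 49.32
position: [0.4423, -0.3614, 0.1289]
ee_rot: [-86.9, 89.9, 99.9]
ft_force: [0.7, -0.4, 0.5]
finger_gap: 0.0164
```

```bash
python3 look.py w33;python3 - <<'E'
from h import *
w=cv2.imread("pics/w33.png")[:,:,::-1];crop(w,"w33c",220,180,420,330,3.5)
plan([.59,-.06,.13],down(-83),5,.1)
E
```

```text
[ 0.4423 -0.3614  0.1289]
[316.9 265.8] [301 251  32  40 666] [ 0.4353 -0.3017  0.018 ] [ 0.4347 -0.2964  0.009 ]
max shift 0.06109566750558397 turn deg 0.15049309841611538
[0.0014, -0.0572, -0.0359, -0.0004, -0.0015, -0.0021, 0.1, 0.0014, -0.0572, -0.0359, -0.0004, -0.0015, -0.0021, 0.1, 0.0015, -0.0572, -0.0359, -0.0004, -0.0015, -0.0021, 0.1, 0.0016, -0.0572, -0.036, -0.0004, -0.0015, -0.0021, 0.1, 0.0017, -0.0571, -0.036, -0.0004, -0.0015, -0.0021, 0.1]
```

View pics/w33c.png

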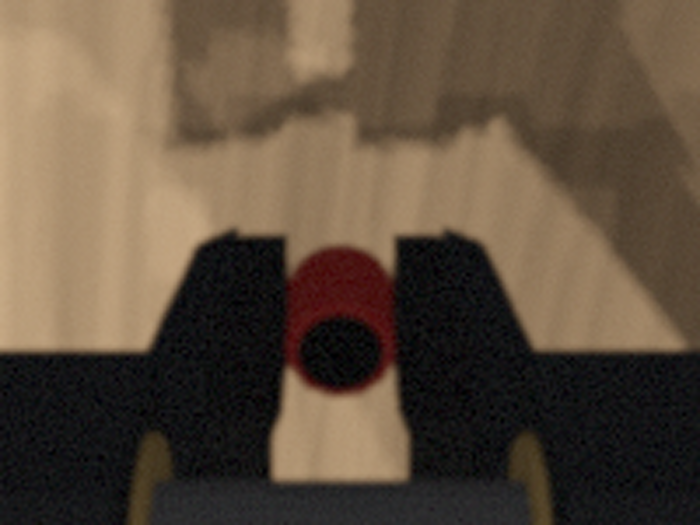

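Emit:
move_arm(
  targets=[0,-0.042,-0.0325,0,0,0,0.1,0,-0.042,-0.0325,0,0,0,0.1,0,-0.042,-0.0325,0,0,0,0.1,0,-0.042,-0.0325,0,0,0,0.1,0,-0.042,-0.0325,0,0,0,0.1],
)

```text
t: 50.0
position: [0.5802, -0.133, 0.1291]
ee_rot: [141.4, 89.8, -31.7]
ft_force: [-0.2, -0.4, 0.4]
finger_gap: 0.0162
```

Emit:
move_arm(
  targets=[0,-0.042,-0.032,0,0,0,0.1,0,0,0,0,0,0,0.1,0.02,0,0,0,0,0,0.1],
)

```text
t: 50.38
position: [0.6073, -0.0896, 0.1097]
ee_rot: [143.8, 89.7, -29.4]
ft_force: [-0.2, -0.8, -0.2]
finger_gap: 0.0162
```

```bash
python3 look.py w34;python3 - <<'E'
from h import *
plan([.605,-.088,.044],down(-83),4,.1)
E
```

```text
[ 0.6073 -0.0896  0.1097]
[633.9 161.6] [627 150  13  23 231] [ 0.3732 -0.1602  0.018 ] [ 0.3635 -0.1597  0.009 ]
[400.1 171.9] [392 164  24  22 205] [ 0.5487 -0.1306  0.018 ] [ 0.546  -0.1288  0.009 ]
[627.6 196. ] [612 184  28  27 563] [ 0.3658 -0.1335  0.018 ] [ 0.3559 -0.1319  0.009 ]
[346.8 194.3] [339 187  19  21 165] [ 0.5865 -0.1079  0.018 ] [ 0.5853 -0.1052  0.009 ]
[620.6 229.2] [600 216  40  28 820] [ 0.3589 -0.1056  0.018 ] [ 0.3486 -0.1029  0.009 ]
[413.4 232.1] [402 220  25  25 362] [ 0.5275 -0.0825  0.018 ] [ 0.5239 -0.0788  0.009 ]
[375.5 241.1] [365 233  22  17 334] [ 0.5568 -0.0707  0.018 ] [ 0.5544 -0.0666  0.009 ]
[315.3 259.7] [301 237  32  51 851] [ 0.6042 -0.0474  0.018 ] [ 0.6037 -0.0424  0.009 ]
[614.9 260.2] [ 587  246   53   31 1151] [ 0.3511 -0.0776  0.018 ] [ 0.3406 -0.0738  0.009 ]
max shift 0.01535800631221839 turn deg 0.0502573392921335
[0.0154, -0.0004, -0.0002, -0.0008, 0.0003, -0.0001, 0.1, 0.0154, -0.0004, -0.0002, -0.0008, 0.0003, -0.0001, 0.1, 0.0154, -0.0004, -0.0002, -0.0008, 0.0003, -0.0001, 0.1, 0.0154, -0.0003, -0.0002, -0.0008, 0.0003, -0.0001, 0.1]
```

View pics/w34.png

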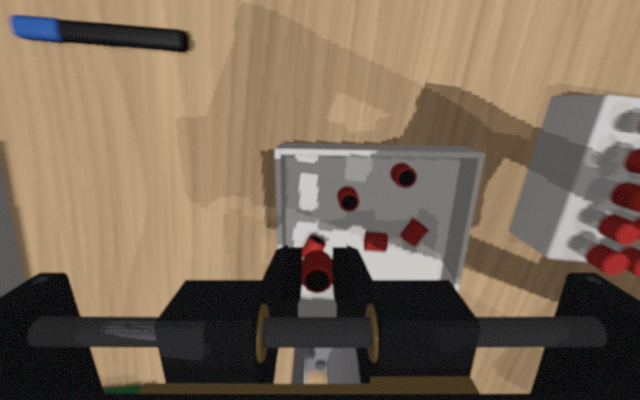

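Emit:
move_arm(
  targets=[0.02,0.001,0,0,0,0,0.1,0.025,0,0,0,0,0,0.1,0.02,0,0,0,0,0,0.1,0,0,0,0,0,0,0.1,0,0,0,0,0,0,0.3],
)

```text
t: 51.05
position: [0.6069, -0.0905, 0.0444]
ee_rot: [143.2, 89.8, -29.9]
ft_force: [0.2, -0.1, -0.1]
finger_gap: 0.0237
```

Emit:
move_arm(
  targets=[0,0,0,0,0,0,0.3,0,0,0,0,0,0,0.3,-0.03,0,0,0,0,0,0.3,-0.05,0,0,0,0,0,0.3,-0.06,0,0,0,0,0,0.3],
)

```text
t: 51.68
position: [0.6055, -0.0896, 0.1849]
ee_rot: [112.8, 90.0, -60.3]
ft_force: [1.2, -0.2, -0.2]
finger_gap: 0.0267
```

```bash
python3 look.py w35
```

```text
[ 0.6055 -0.0896  0.1849]
[598.  120.5] [ 554  109   86   25 1419] [ 0.3418 -0.1891  0.018 ] [ 0.3337 -0.1895  0.009 ]
[593.2 148.1] [ 545  136   95   26 1526] [ 0.3356 -0.1629  0.018 ] [ 0.3272 -0.1625  0.009 ]
[379.6 156. ] [374 151  16  16  92] [ 0.547  -0.1292  0.018 ] [ 0.545  -0.1278  0.009 ]
[585.7 173.9] [ 537  162   99   25 1427] [ 0.3325 -0.1366  0.018 ] [ 0.3241 -0.1355  0.009 ]
[337.9 173.6] [332 170  14  10  74] [ 0.586  -0.1063  0.018 ] [ 0.5852 -0.1042  0.009 ]
[316. 186.] [310 182  13  12  82] [ 0.6067 -0.0905  0.018 ] [ 0.6064 -0.088   0.009 ]
[577.9 198.7] [ 529  187   97   25 1376] [ 0.33   -0.1098  0.018 ] [ 0.3215 -0.1079  0.009 ]
[391.6 204.2] [384 196  17  17 171] [ 0.5249 -0.0803  0.018 ] [ 0.5222 -0.0775  0.009 ]
[361.5 212. ] [354 206  16  13 174] [ 0.5551 -0.0678  0.018 ] [ 0.5533 -0.0646  0.009 ]
[311.2 218. ] [304 210  16  17 183] [ 0.6076 -0.0545  0.018 ] [ 0.6074 -0.051   0.009 ]
[567.6 222.4] [ 521  210   95   25 1399] [ 0.3305 -0.0825  0.018 ] [ 0.322  -0.0798  0.009 ]
```

View pics/w35.png

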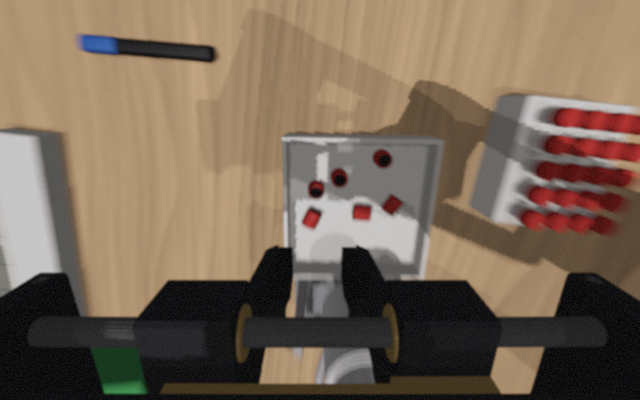

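Emit:
move_arm(
  targets=[-0.04,0.01,0,0,0,0,0.3,-0.04,0.02,0,0,0,0,0.3,-0.03,0.03,0,0,0,0,0.3,0,0.03,0,0,0,0,0.3,0,0,0,0,0,0,0.3],
)

```text
t: 52.35
position: [0.6168, -0.1809, 0.2947]
ee_rot: [138.6, 89.8, -34.7]
ft_force: [-0.4, 0.5, 0.0]
finger_gap: 0.0264
```

Run:
```python
from ring import *
print(tcp())
for n in("scene","side"):
    w=camera(n);c=calibration(n);cv2.imwrite(f"pics/{n}_end.png",w[:,:,::-1]);print(n,ring(w,c,[.5565,.018]))
    for b in blobs(red(w)):
        if b[1][4]<90: print(n,b[0],b[1][4],onz(c,b[0],.012)[:2].round(3))
w=camera("side");crop(w,"d36",170,110,350,260,4)
```

```text
(52.35, array([ 0.6168, -0.1809,  0.2947]), array([[ 0.003,  0.117, -0.993],
       [-0.002, -0.993, -0.117],
       [-1.   ,  0.003, -0.003]]), array([-0.4 ,  0.53,  0.03]), 0.026369372521245615)
scene (array([0.55583621, 0.01976946]), np.float64(0.023901419949576494), 89)
scene [221.  187.7] 6 [ 0.318 -0.155]
scene [233.  187.5] 4 [ 0.342 -0.127]
scene [231.3 196.8] 66 [ 0.366 -0.15 ]
scene [293.8 223.6] 11 [ 0.561 -0.065]
scene [307.3 231.5] 28 [ 0.606 -0.051]
scene [273.3 233.3] 7 [ 0.546 -0.13 ]
scene [289.9 237.7] 13 [ 0.588 -0.102]
scene [298.8 239.7] 12 [ 0.61  -0.087]
side (array([0.55577349, 0.01761546]), np.float64(0.02314666913245659), 84)
side [339.6 238.2] 30 [ 0.608 -0.05 ]
side [345.8 251.2] 64 [ 0.592 -0.096]
side [325.8 250.1] 40 [ 0.556 -0.066]
side [317.6 258.4] 45 [ 0.524 -0.079]
side [335.4 266. ] 13 [ 0.543 -0.123]
```

View pics/d36.png

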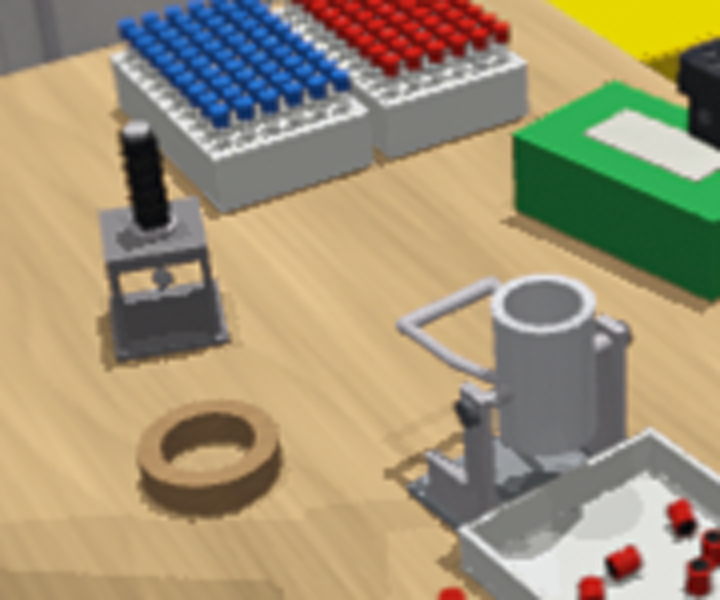

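View pics/scene_end.png

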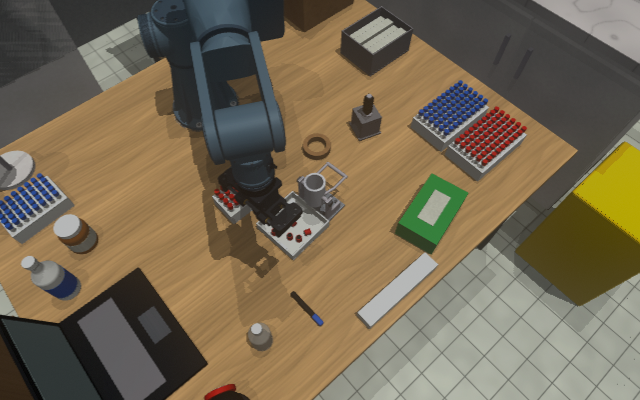

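```bash
python3 -c "
from workcell import *
print(finish_job(), state()['t'])"
```

```text
the job is handed in; nothing more can be done
the job is handed in; nothing more can be done
```

The job is handed in at about 52 s of the 208 s allowed. It gave no verdict, so everything below rests on my own readings.

**What I did**
- **Canister:** I pinched the pull bar and swung the canister about 2.4 rad to its stop. Three caps dropped into the tray. I then swung it back upright.
- **Deburring:** I took the tool and pressed the blade inside the edge over the bar, then ran it one full circle anticlockwise on a 20 mm radius. I checked it every sixth of a turn: 2–3 N downward, with a similar sideways force. I lifted it off over the bar and seated it in its stand again.
- **Loose caps:** I picked up the three strays, one of which had been knocked aside during the run, and put them in the tray.

**Last checks**
- A view straight down into the canister after tipping showed it empty.
- Fits of the mouth before and after agree within about 1.5 mm, so the canister is upright.
- The tool stands upright in the stand with its collar down on the top.
- I counted six caps inside the tray, and the cameras show none left on the bench.
- The rack and pen appear where they were, and the gripper is clear of everything.

**Uncertain or in disagreement**
- While I pushed against the tipping stop, the wrist force briefly read about 46 N. It was applied through the fingers on the bar. The limit is 40 N for the arm and gripper body and 120 N at the wrist.
- The bar slid about 6 mm in the fingers at that point.
- The fixed cameras disagreed with each other, and with the wrist camera, by up to about 6 mm. I relied on the wrist camera for grasps and placing.

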